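# Weigh two brass pommels and press the heavier into the brush handle

### The arm

A 6-joint arm with a two-finger parallel gripper is mounted at the origin on the work surface. World frame = base frame: x ahead of the robot, y to its left, z up, the work surface at z = 0. Lengths are in m, angles in rad, forces in N, time in s.
With the tool pointing down it reaches from about 0.25 to 0.725 m from the base axis. Payload 4 kg.
Tool frame: the origin (TCP) lies at the centre of the arm's flange, where the gripper is bolted on; the fingertips stand 173 mm ahead of it and the grasp point (between the pads) lies 155 mm ahead of it; y points along the fingers, z is the direction in which the jaws open and shut, and the axes are right-handed (so a half turn about y gives the same grasp; the last joint's range is limited). The gripper opens to 85 mm and grips with 20 to 120 N. Pads are 22 mm wide; open, the fingers measure 114 mm over their backs; the gripper's body (76 mm by 85 mm) begins 54 mm behind the grasp point. The pads swing forward as they close: fully open they stand 13 mm farther back than shut.
Start: joints at [1.272, 0.241, 0.005, 1.335, 0, 1.571], TCP at [0.147, 0.478, 0.405] pointing down, gripper open.
Joint ranges: [-2.72, 2.72], [-1.05, 1.87], [-1.09, 1.28], [-1.99, 2.15], [-1.42, 1.44], [-3.14, 3.14]. Speed limits (rad/s): [2.79, 2.79, 3.14, 3.14, 3.14, 3.14].

### API

Orientations are given as [roll, pitch, yaw] about the fixed x, y, z axes, in that order (R = Rz(yaw) Ry(pitch) Rx(roll)).
In Python, from workcell import * gives the robot as it stands.
- The arm moves only by the tool play_rows, never from a script. Its argument "commands" is a list that holds one entry, the list of rows, each a list of 5 numbers: the shift along the tool's x, y, z in m, then the turn about the tool's y in rad, then the closure, from 0 (fully open) to 1 (shut). A call has 1 to 5 rows; each row shifts and turns the commanded pose from where the row before left it, along the tool's axes as they then stand; what a row does not reach is not made up. A row lasts 1/12 s, in which the tool goes at most 41.7 mm and 7.16 degrees, less where a joint would pass 70% of its speed; a pose out of reach is approached as far as the arm can. A call with a gripper value outside its range is refused whole. The fingers move at their own pace and stop on an object; "squeeze" is the grip in N (left out, the last holds). Time passes only in rows, so rows that do not move let the fingers close. It gives the time, the measured TCP pose, the force and the opening at its end, in the units of the state.
- read_state(): the state, without advancing time (a new reading comes with each control period).
- read_camera(name): name is "side" or "top" or "wrist"; returns the picture (384x512x3 uint8, red, green, blue); there is no depth.
- get_calibration(name): a dict with "camera_matrix" (3x3 intrinsics, pixels), "xyz" and "attitude" of the camera in the world; the wrist camera has in their place "T_tool_cam" (4x4, takes a point from camera to tool coordinates, whose origin is the TCP and whose axes are the tool frame's). Camera axes: x right, y down, z forward; pixel columns grow to the right and rows downward; lengths in m; the calibration is good to about 2 mm. The wrist camera is an equidistant fisheye: a pixel r from the principal point sees the ray r / f radians off the axis. A picture is of the moment at which its call begins: read the wrist's pose just before it. get_calibration takes no time and is no camera call.
- sign_off(): hands the job in, once; it reports no verdict.
The state is a dict: "time_s": time; "joints": joint angles; "joint_vel": joint speeds; "effort": joint torques, N m; "tcp_pos": TCP position; "ee_rot": TCP orientation; "ft_force": force on the tool from outside, world axes, zero at the start; "torque": the same for the moment, N m; "width": opening from 0.0 (shut) to 1.0 (fully open).
Only numpy, scipy, OpenCV 4.12 (cv2) and the standard library are available. Lean on these libraries where they do the work, as an engineer would, in place of code of your own. Each camera call takes 0.05 s, during which the arm holds its last target.

### The job

Set the two brass pommels from the cork mat gently on the balance, one on each pan, let go of both and see which side drops. Then take the heavier one and, feeling for the bore, push it shank first fully home into the end of the brush handle in the vise, without ever pressing hard enough to split the wood; leave the lighter one standing on its pan. Leave the third pommel in the tray and everything else on the bench alone.

Things in the scene. Friction and masses are not known exactly. Their poses are not given: they have to be found in the camera images.
- pommel_1: one of three look-alike brass pommels (end weights of brush handles), standing on its shank. Origin: centre of the foot, z up its axis. Shank 20 mm across, 22 mm long, foot chamfered 1.5 mm; on it a round head 30 mm across, from 22 to 38 mm over the origin, with a thin copper line; the flat shoulder between is at 22 mm
- pommel_2: a second pommel, the same to the eye as pommel_1. They are bored out differently inside and weigh 85 to 170 g, any two at least 15 g apart; neither place nor look tells which is heavier. Two of the three stand on the cork mat 75 to 120 mm apart, to be weighed; which two varies: compare with the mat's pose
- pommel_3: a third pommel, the same to the eye as pommel_1. Whichever of the three stands in the wooden tray is not wanted and stays there
- mat: cork mat, fixed, 180 mm along its x, 110 mm along its y, 5 mm thick; origin at the centre of its underside, on the bench. The two pommels to weigh stand on it
- tray: low dark wooden tray, fixed, 120 x 110 mm, 30 mm high, floor 5 mm thick; origin at the centre of its underside, on the bench. Holds the unwanted pommel
- balance: grey two-pan trip balance, fixed; origin at the centre of its underside, on the bench; base 110 mm along its x, 310 mm along its y. The steel pans lie 120 mm to either side along its y (left pan at +y). A white scale plate 62 mm wide along y, its top 139 mm over the bench, stands between them 30 mm to the -x side of the middle
- left_pan_top (a point): centre of the flat top of the left (+y) pan, a plain steel disc 104 mm across; moves with the pan. Pans stay level; 105 mm over the bench when unloaded, 11 mm up or down to the stops. They give way softly until on the stop. One pommel alone sends its pan right down and the other up
- right_pan_top (a point): centre of the flat top of the right (-y) pan, the same as the left. With a pommel on each, the heavier side goes fully down within about a second. The pivots are delicate: set things down on the pans, never drop or jam them; more than about 20 N harms them
- beam (a joint): tilt of the balance beam in rad: 0 level, positive when the left (+y) side is down, negative when the right side is down, about 0.09 at either stop
- vise: blue drill-press vise, fixed; origin on the bench under the middle of the gap between its jaws; jaws 110 mm long along its y, tops 75 mm over the bench; its screw points to its -x. A pale wooden brush handle is clamped upright midway between the jaws, butt end up: see butt_nominal. It does not shift below about 70 N, but splits if pushed with more than about 23 N
- butt_nominal (a point): point fixed to the vise, 135 mm straight over its origin, level with the handle's flat end face (50 mm across). In that face is a vertical bore 22 mm across, 28 mm deep, with brass bush. The handle was clamped by eye: the bore is exactly at vise x = 0 but anywhere up to 12 mm either way along the vise's y; no listed pose tells where
- clip_level (a point): point fixed to the vise, 124 mm over its origin: the level of two spring clips in the bush that grip the shank. With its foot down here (about 8 to 10 mm into the bore) a pommel goes on only if pushed, first with 4 to 10 N, then 2 to 5 N, and stays where left. It is home when its shoulder meets the end face (pommel origin 113 mm over the bench)
- wire_spool: copper wire spool, 52 mm across, 50 mm high; a bystander; origin under its middle
- awl: awl, 150 mm long, lying, dark wooden grip; a bystander; origin under its middle
- spare_handle: turned wooden brush handle standing upright, 44 mm across, 105 mm high, no bore; a bystander; origin under its middle
- glue: white glue bottle with orange cap, 50 mm across, 130 mm high; a bystander; origin under its middle
- brush_back: drilled wooden brush back, 170 x 52 x 20 mm, lying flat; a bystander; origin under its middle
- hammer: hammer, 260 mm long, lying; a bystander; origin under its middle
- jar: amber jar, 76 mm across, 95 mm high; a bystander; origin under its middle
There are look-alikes about, which are no part of the job. Leave any purple look-alike of the pommel_3 alone.

How it is judged:
By the outcome, as a careful person would: the job done as asked, in the order asked, and still so for the second after the job is handed in, with the robot touching nothing.
It also fails if it takes over 72 s, if anything falls off the work surface, if the arm or the gripper's body presses on something with over 40 N, if the wrist force passes 120 N, or if a joint passes its speed limit or range.

## Working session

There is one attempt and no reset: what is moved stays moved. The work goes in short steps, Python scripts to look and compute and a tool call to move; the robot and the scene stay as the last step left them, time stands still between calls to the robot, and variables do not carry over. Pictures are saved under pics/ and viewed, and the job is handed in when it is done.

Besides the shell and the picture viewer there is one more tool, called after "Call:" as name(argument=value, ...), one argument or row to a line, values as JSON. play_rows: Moves the arm, as the interface text tells. Its arguments: {"type":"object","properties":{"commands":{"type":"array","items":{"type":"array","items":{"type":"array","items":{"type":"number"}}}},"squeeze":{"type":"number"}},"required":["commands"]}

```bash
ls; mkdir -p pics
python3 - <<'E'
from workcell import *
import cv2
s=read_state();print(s)
for n in ["side","top","wrist"]:
    c=get_calibration(n);print(n,c)
    im=read_camera(n);cv2.imwrite(f"pics/{n}0.png",im[:,:,::-1])
E
```

```text
pics
{'time_s': 0.0, 'joints': array([ 1.27201487e+00,  2.41415018e-01,  3.71189040e-03,  1.33520264e+00,
       -4.78062416e-07,  1.57080767e+00]), 'joint_vel': array([ 4.62663017e-04,  7.40374604e-04,  1.33095179e-04, -3.44878308e-05,
       -5.33238197e-04, -8.49734298e-04]), 'effort': array([-5.37525721e-04, -3.72320080e+01,  2.52405989e+01,  1.69830717e-02,
        7.49435048e-05, -2.31369228e-06]), 'tcp_pos': array([0.1470974 , 0.47758626, 0.40380685]), 'ee_rot': array([-1.57290577e+00, -5.01990337e-07, -2.98792798e-01]), 'ft_force': array([ 0.5449299 ,  0.49862065, -0.46981546]), 'torque': array([-0.00769451, -0.06515394,  0.01058773]), 'width': 1.0004126843784653}
side {'camera_matrix': array([[400.76316037,   0.        , 257.2935458 ],
       [  0.        , 400.76316037, 192.80805912],
       [  0.        ,   0.        ,   1.        ]]), 'xyz': array([0.31169867, 0.96372326, 0.87915412]), 'attitude': array([-2.22122076, -0.01754405, -2.920621  ])}
top {'camera_matrix': array([[350.16591214,   0.        , 260.9080027 ],
       [  0.        , 350.16591214, 185.77351708],
       [  0.        ,   0.        ,   1.        ]]), 'xyz': array([ 0.36873087, -0.05155569,  1.226702  ]), 'attitude': array([-3.00977166,  0.00587254, -1.56388958])}
wrist {'camera_matrix': array([[297.31863964,   0.        , 258.64074958],
       [  0.        , 297.31863964, 191.28668355],
       [  0.        ,   0.        ,   1.        ]]), 'T_tool_cam': array([[-8.78030298e-04,  9.45095791e-01,  3.26792251e-01,
        -8.40877255e-02],
       [-5.68333882e-04, -3.26792795e-01,  9.45095840e-01,
         3.08791053e-02],
       [ 9.99999453e-01,  6.44095673e-04,  8.24063935e-04,
         2.78355355e-04],
       [ 0.00000000e+00,  0.00000000e+00,  0.00000000e+00,
         1.00000000e+00]])}
```

View pics/top0.png

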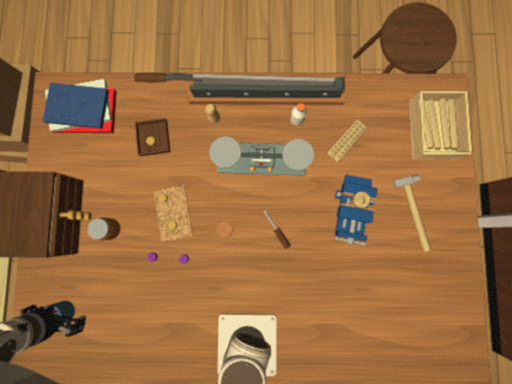

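View pics/side0.png

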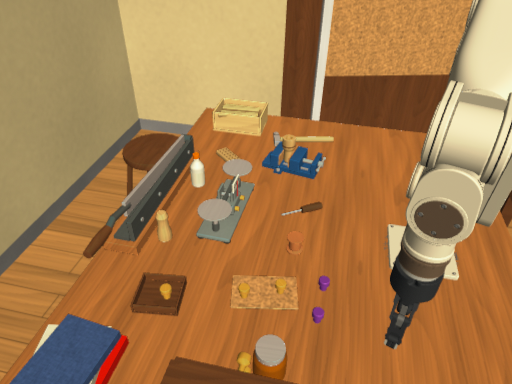

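View pics/wrist0.png

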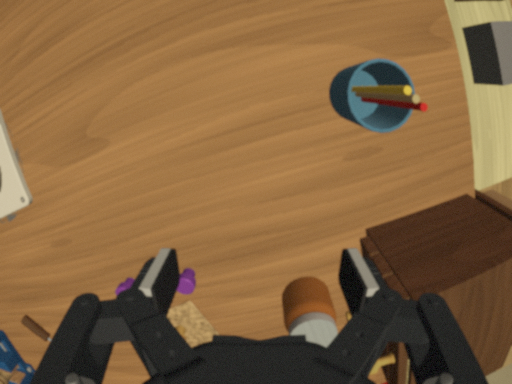

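```bash
cat > h.py <<'E'
import numpy as np, cv2, math
from scipy.spatial.transform import Rotation as Ro
from workcell import *
def rot(a): return Ro.from_euler('xyz',a).as_matrix()
def rays(name,uv,st=None):
    c=get_calibration(name);K=c["camera_matrix"];uv=np.atleast_2d(np.array(uv,float))
    x=(uv[:,0]-K[0,2])/K[0,0];y=(uv[:,1]-K[1,2])/K[1,1]
    if name!="wrist":
        d=np.c_[x,y,np.ones(len(x))];return np.array(c["xyz"]),d@rot(c["attitude"]).T
    r=np.hypot(x,y);s=np.where(r>1e-9,np.sin(r)/np.maximum(r,1e-9),1)
    d=np.c_[x*s,y*s,np.cos(r)];T=np.array(c["T_tool_cam"])
    R=rot(st["ee_rot"]);
    return R@T[:3,3]+st["tcp_pos"],d@(R@T[:3,:3]).T
def onz(name,uv,z,st=None):
    o,d=rays(name,uv,st);t=(z-o[2])/d[:,2];return o+d*t[:,None]
def proj(name,P,st=None):
    c=get_calibration(name);K=c["camera_matrix"];P=np.atleast_2d(np.array(P,float))
    if name!="wrist":
        q=(P-c["xyz"])@rot(c["attitude"]);return np.c_[q[:,0]/q[:,2]*K[0,0]+K[0,2],q[:,1]/q[:,2]*K[1,1]+K[1,2]]
    T=np.array(c["T_tool_cam"]);R=rot(st["ee_rot"])
    q=((P-st["tcp_pos"])@R-T[:3,3])@T[:3,:3]
    r=np.hypot(q[:,0],q[:,1]);th=np.arctan2(r,q[:,2]);k=th/np.maximum(r,1e-9)
    return np.c_[q[:,0]*k*K[0,0]+K[0,2],q[:,1]*k*K[1,1]+K[1,2]]
def crop(im,x0,y0,x1,y1,s,f):
    cv2.imwrite(f,cv2.resize(im[y0:y1,x0:x1,::-1],None,fx=s,fy=s,interpolation=cv2.INTER_CUBIC))
E
python3 - <<'E'
from h import *
im=cv2.imread("pics/top0.png")[:,:,::-1]
crop(im,130,110,330,260,4,"pics/t_a.png")
crop(im,320,160,440,260,6,"pics/t_b.png")
im=cv2.imread("pics/side0.png")[:,:,::-1]
crop(im,120,120,340,320,3,"pics/s_a.png")
E
```

```text
(no output)
```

View pics/t_a.png

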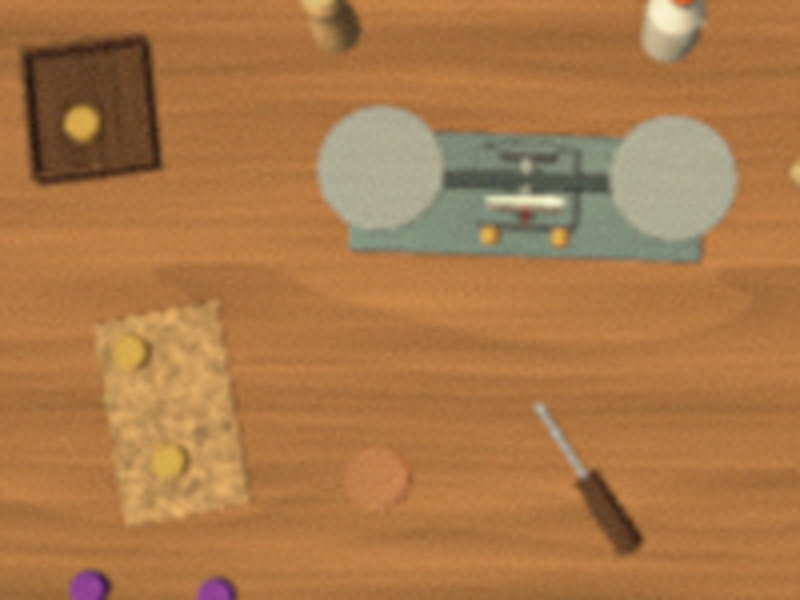

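View pics/t_b.png

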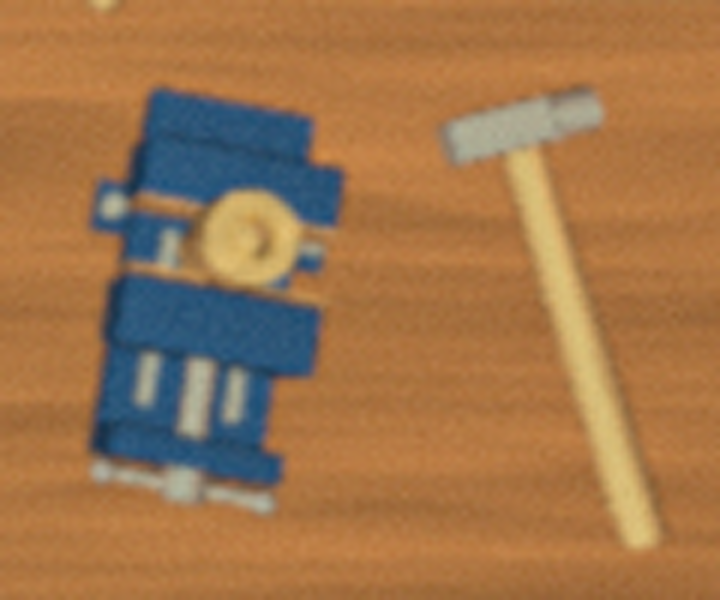

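View pics/s_a.png

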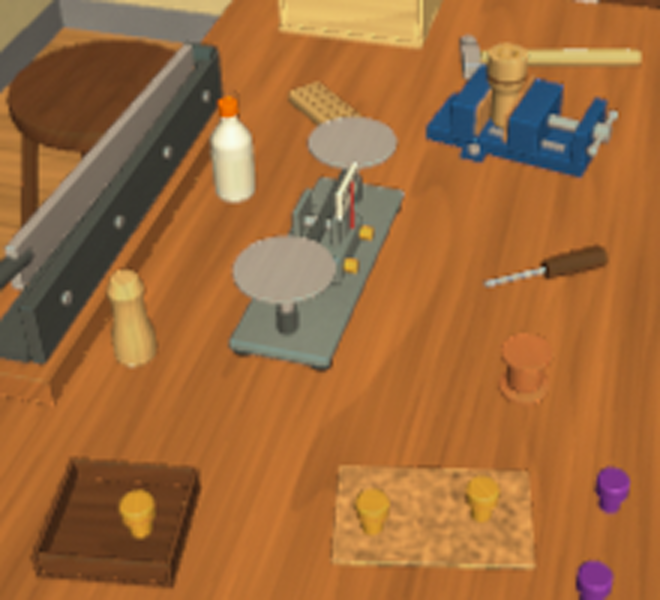

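Run:
```python
from h import *
im=cv2.imread("pics/top0.png");hsv=cv2.cvtColor(im,cv2.COLOR_BGR2HSV)
def blob(x,y,r,lo,hi):
    m=cv2.inRange(hsv,np.array(lo),np.array(hi));k=np.zeros_like(m);cv2.circle(k,(x,y),r,255,-1);m&=k
    n,l,st,c=cv2.connectedComponentsWithStats(m);i=1+np.argmax(st[1:,4]);return c[i],st[i]
for n,(x,y) in dict(pA=(162,198),pB=(172,225),tray=(150,141)).items():
    print(n,hsv[y,x],hsv[y,x+1])
print('mat',hsv[213,180],hsv[215,165])
for n,(x,y) in dict(pA=(162,198),pB=(172,225),tray=(150,141)).items():
    c,s=blob(x,y,8,(20,140,140),(30,255,255));print(n,c,s,onz("top",c,.043)[0])
for n,(x,y) in dict(L=(225,152),R=(298,154)).items():
    print(n,hsv[y,x]);c,s=blob(x,y,22,(0,0,120),(180,60,255));print(n,c,s,onz("top",c,.105)[0])
x,y=362,200;print(hsv[y-3,x-4]);c,s=blob(x,y,11,(12,60,120),(28,200,255));print('butt',c,s,onz("top",c,.135)[0])
# side
im=cv2.imread("pics/side0.png");hsv=cv2.cvtColor(im,cv2.COLOR_BGR2HSV)
for n,(x,y) in dict(pA=(243,286),pB=(281,282)).items():
    c,s=blob(x,y,8,(20,140,140),(30,255,255));print('side',n,c,s,onz("side",c,.035)[0])
for n,P in dict(L=(225.2,151.8),R=(298.2,154.2)).items():
    print(n, proj("side",onz("top",P,.105)))
c,s=blob(int(120+507/3),int(120+58/3),14,(12,60,120),(28,200,255)); print(c)
print(onz("side",(120+507/3,120+53/3),.135),onz("side",(120+285/3,120+269/3),.105),onz("side",(120+352/3,120+142/3),.105))
```

```text
pA [ 20 161 215] [ 20 164 215]
pB [ 21 164 211] [ 21 163 217]
tray [ 20 162 214] [ 20 161 216]
mat [ 16 136 182] [ 17 136 185]
pA [161.51219512 197.46341463] [158 194   8   8  41] [0.48345636 0.29421871 0.043     ]
pB [171.52272727 224.77272727] [168 221   8   8  44] [0.39139031 0.25638539 0.043     ]
tray [149.32258065 140.03225806] [146 137   7   7  31] [0.68367372 0.34555044 0.043     ]
L [ 25  42 177]
L [227.67693837 154.40357853] [ 210  137   37   36 1006] [0.62028711 0.06551047 0.105     ]
R [ 27  38 179]
R [295.02929293 156.61717172] [277 140  37  35 990] [ 0.61413758 -0.15470436  0.105     ]
[ 20 131 207]
butt [361.25641026 200.15018315] [351 192  23  18 273] [ 0.47006862 -0.35781628  0.135     ]
side pA [244.05 290.25] [240 288   9   5  20] [0.481399  0.2999348 0.035    ]
side pB [281.21052632 285.84210526] [277 284   9   4  19] [0.38858603 0.2625514  0.035     ]
L [[215.01712143 208.16936132]]
R [[237.47797618 166.18874896]]
[290.49196787 137.80120482]
[[ 0.47272655 -0.35589179  0.135     ]] [[0.62686465 0.08059155 0.105     ]] [[ 0.62088949 -0.15803155  0.105     ]]
```

Call:
play_rows(
  commands=[
    [[0.0375,0.008,-0.0077,0,0.3],[0.0375,0.008,-0.0077,0,0.3],[0.0375,0.008,-0.0077,0,0.3],[0.0375,0.008,-0.0077,0,0.3],[0.0375,0.008,-0.0077,0,0.3]],
  ],
  squeeze=50,
)

```text
time_s: 0.57
tcp_pos: [0.3162, 0.3848, 0.3641]
ee_rot: [-1.571, 0.0, -0.298]
ft_force: [-0.4, 0.6, 0.3]
width: 0.697
```

Call:
play_rows(
  commands=[
    [[0.0375,0.008,-0.0077,0,0.3],[0.0375,0.008,-0.0077,0,0.3],[0.0375,0.008,-0.0077,0,0.3],[0.0375,0.008,-0.0077,0,0.3],[0.0375,0.008,-0.0077,0,0.3]],
  ],
)

```text
time_s: 0.98
tcp_pos: [0.4843, 0.2925, 0.324]
ee_rot: [-1.571, 0.0, -0.299]
ft_force: [0.1, 0.8, -0.5]
width: 0.701
```

Call:
play_rows(
  commands=[
    [[0,0,0,0.12,0.3],[0,0,0,0.12,0.3],[0,0,0,0.12,0.3],[0,0,0,0.12,0.3],[0,0,0,0.12,0.3]],
  ],
)

```text
time_s: 1.4
tcp_pos: [0.483, 0.2936, 0.3241]
ee_rot: [-1.572, 0.0, -0.905]
ft_force: [-0.7, -0.2, -0.9]
width: 0.702
```

Call:
play_rows(
  commands=[
    [[0,0,0,0.12,0.3],[0,0,0,0.12,0.3],[0,0,0,0.12,0.3],[0,0,0,0.12,0.3],[0,0,0,0.12,0.3]],
  ],
)

```text
time_s: 1.82
tcp_pos: [0.4828, 0.2938, 0.3242]
ee_rot: [-1.572, -0.0, -1.505]
ft_force: [0.6, 0.0, 0.0]
width: 0.7
```

```bash
cat >> h.py <<'E'
def snap(n,f):
    s=read_state();im=read_camera(n);cv2.imwrite(f,im[:,:,::-1]);return s,im
def delta(P,s=None,yaw=None):
    s=s or read_state();R=rot(s["ee_rot"]);d=R.T@(np.array(P)-s["tcp_pos"])
    print("t",s["time_s"],"tcp",s["tcp_pos"].round(4),"rpy",s["ee_rot"].round(3),"F",s["ft_force"].round(2),"w",round(s["width"],3))
    print("tool delta",d.round(4), "turn_y", None if yaw is None else round(s["ee_rot"][2]-yaw,3))
E
python3 - <<'E'
from h import *
s,im=snap("wrist","pics/w1.png")
np.save("s1.npy",s,allow_pickle=True)
delta((.4835,.2945,.2),s,-1.57)
for p in [(.4835,.2945,.043),(.391,.256,.043)]: print(proj("wrist",p,s))
E
```

```text
t 1.8167 tcp [0.4828 0.2938 0.3242] rpy [-1.572 -0.    -1.505] F [0.58 0.02 0.04] w 0.7
tool delta [-0.0007  0.1242  0.0009] turn_y 0.065
[[259.22365587 188.40946806]]
[[160.61119496 220.19750711]]
```

View pics/w1.png

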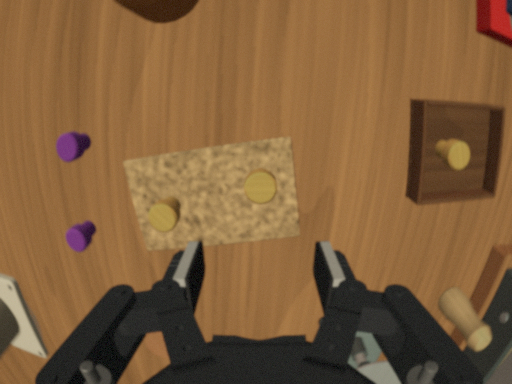

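```bash
cat > m.py <<'E'
from h import *
def brass(im,x,y,r,lo=(21,120,100),hi=(32,255,255)):
    hsv=cv2.cvtColor(im,cv2.COLOR_RGB2HSV);m=cv2.inRange(hsv,np.array(lo),np.array(hi))
    k=np.zeros_like(m);cv2.circle(k,(int(x),int(y)),r,255,-1);m&=k
    m=cv2.morphologyEx(m,cv2.MORPH_OPEN,np.ones((3,3)))
    n,l,st,c=cv2.connectedComponentsWithStats(m);i=1+np.argmax(st[1:,4]);
    cs,_=cv2.findContours((l==i).astype(np.uint8),0,2)
    return c[i],st[i],cv2.minEnclosingCircle(cs[0])
E
python3 - <<'E'
from m import *
s=np.load("s1.npy",allow_pickle=True).item();im=cv2.imread("pics/w1.png")[:,:,::-1]
hsv=cv2.cvtColor(im,cv2.COLOR_RGB2HSV)
print(hsv[186,255:265],hsv[216,165],hsv[200,215:220],hsv[210,178])
for x,y in[(260,186),(163,216)]:
    c,st,e=brass(im,x,y,22);print(c,st,e,onz("wrist",c,.043,s),onz("wrist",e[0],.043,s))
crop(im,110,130,310,260,4,"pics/w1c.png")
E
```

```text
[[ 22 140 179]
 [ 21 142 181]
 [ 21 143 180]
 [ 21 147 177]
 [ 21 150 179]
 [ 21 144 179]
 [ 22 148 176]
 [ 22 148 177]
 [ 21 148 177]
 [ 22 146 178]] [ 21 147 175] [[ 19 119 173]
 [ 19 120 172]
 [ 19 124 167]
 [ 18 123 162]
 [ 18 124 161]] [ 16 151  88]
[259.51553672 186.99858757] [245 172  30  31 708] ((259.5401611328125, 187.05258178710938), 15.466340065002441) [[0.48366911 0.2958343  0.043     ]] [[0.48369432 0.29578546 0.043     ]]
[161.22365989 217.00739372] [149 204  26  27 541] ((161.0, 217.5), 14.534542083740234) [[0.3918493  0.25945174 0.043     ]] [[0.39158625 0.25890946 0.043     ]]
```

View pics/w1c.png

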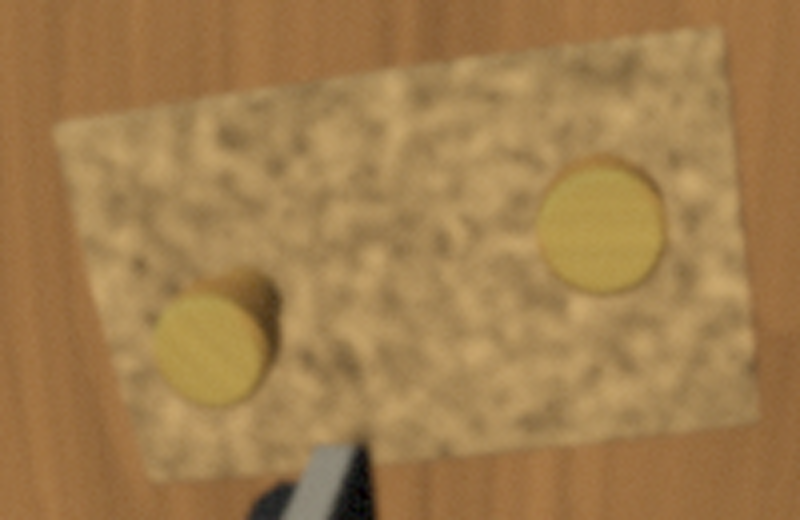

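Call:
play_rows(
  commands=[
    [[0,0,0,0.065,0.3],[-0.0019,0.035,0.001,0,0.3],[0,0.04,0,0,0.3],[0,0.03,0,0,0.3],[0,0.02,0,0,0.3]],
  ],
)

```text
time_s: 2.28
tcp_pos: [0.4825, 0.2949, 0.1961]
ee_rot: [-1.575, -0.003, -1.561]
ft_force: [-0.7, -0.1, -0.7]
width: 0.703
```

Call:
play_rows(
  commands=[
    [[0,0,0,0,0.5],[0,0,0,0,0.8],[0,0,0,0,0.8],[0,0,0,0,0.8]],
  ],
  squeeze=50,
)

```text
time_s: 2.62
tcp_pos: [0.4848, 0.2963, 0.2016]
ee_rot: [-1.568, 0.002, -1.563]
ft_force: [0.0, -1.0, -0.7]
width: 0.327
```

Run:
```python
from h import *
s,im=snap("wrist","pics/w2.png")
delta((.627,.081,.3),s)
```

```text
t 2.6167 tcp [0.4848 0.2963 0.2016] rpy [-1.568  0.002 -1.563] F [ 0.04 -1.01 -0.65] w 0.327
tool delta [ 0.2162 -0.0983  0.1409] turn_y None
```

View pics/w2.png

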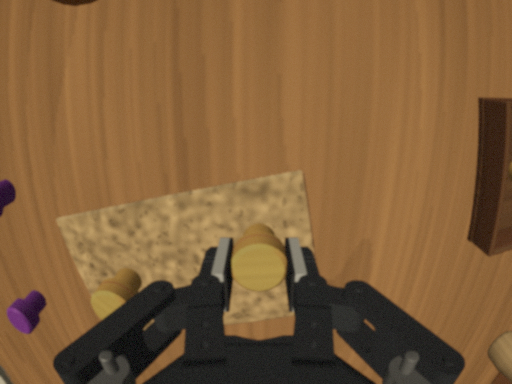

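Call:
play_rows(
  commands=[
    [[0,0,0,0,0.8],[0,0,0,0,0.8]],
  ],
)

```text
time_s: 2.83
tcp_pos: [0.4842, 0.296, 0.2009]
ee_rot: [-1.569, 0.001, -1.564]
ft_force: [-0.5, -0.1, -0.7]
width: 0.323
```

Call:
play_rows(
  commands=[
    [[0,-0.015,0,0,0.8],[0,-0.03,0,0,0.8],[0,-0.04,0,0,0.8],[0,-0.03,0,0,0.8],[0,-0.01,0,0,0.8]],
  ],
)

```text
time_s: 3.25
tcp_pos: [0.4851, 0.2965, 0.3309]
ee_rot: [-1.562, 0.005, -1.564]
ft_force: [1.2, -0.1, 0.4]
width: 0.327
```

Run:
```python
from h import *
s,im=snap("wrist","pics/w3.png")
delta((.627,.081,.32),s)
```

```text
t 3.25 tcp [0.4851 0.2965 0.3309] rpy [-1.562  0.005 -1.564] F [ 1.24 -0.07  0.41] w 0.327
tool delta [0.2166 0.0109 0.1403] turn_y None
```

View pics/w3.png

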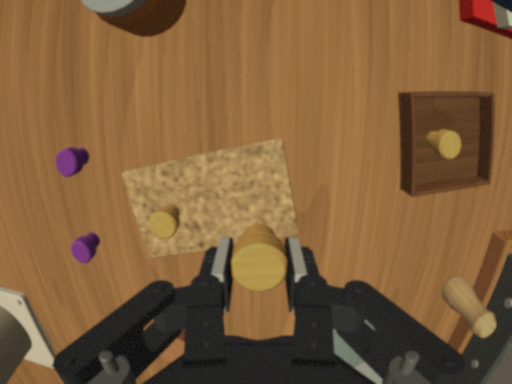

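Call:
play_rows(
  commands=[
    [[0.02,0,0.013,0,0.8],[0.036,0,0.0233,0,0.8],[0.036,0,0.0233,0,0.8],[0.036,0,0.0233,0,0.8],[0.036,0,0.0233,0,0.8]],
  ],
)

```text
time_s: 3.72
tcp_pos: [0.5887, 0.1351, 0.3229]
ee_rot: [-1.573, -0.001, -1.563]
ft_force: [0.6, 1.0, -0.6]
width: 0.323
```

Call:
play_rows(
  commands=[
    [[0.03,0,0.0194,0,0.8],[0.0155,0,0.01,0,0.8],[0.007,0,0.0045,0,0.8],[0,0,0,0,0.8],[0,0,0,0,0.8]],
  ],
)

```text
time_s: 4.13
tcp_pos: [0.6222, 0.0847, 0.3234]
ee_rot: [-1.573, 0.0, -1.564]
ft_force: [-0.1, 0.4, -1.0]
width: 0.324
```

Run:
```python
from h import *
s,im=snap("wrist","pics/w4.png")
delta((.627,.081,.321),s)
print(proj("wrist",(.627,.081,.105),s))
snap("side","pics/s4.png")
```

```text
t 4.1333 tcp [0.6222 0.0847 0.3234] rpy [-1.573  0.    -1.564] F [-0.1   0.37 -0.97] w 0.324
tool delta [0.0037 0.0024 0.0047] turn_y None
[[265.45991693 223.42874713]]
```

View pics/w4.png

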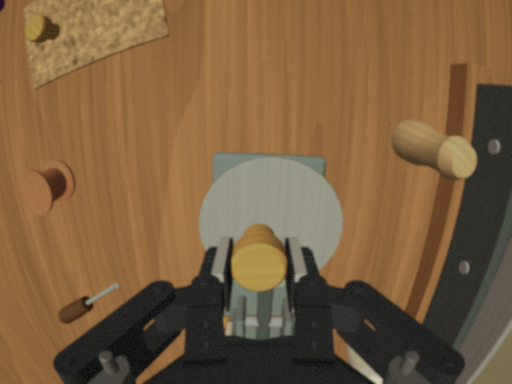

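View pics/s4.png

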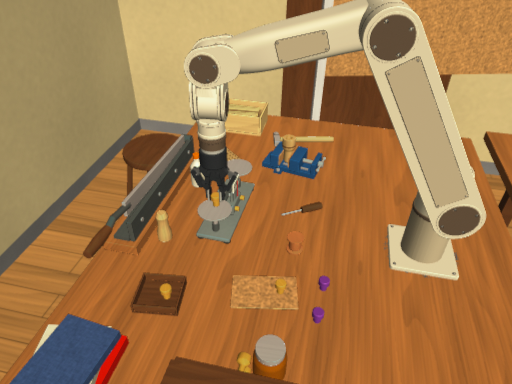

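Call:
play_rows(
  commands=[
    [[0.0045,0.004,0.008,0,0.8],[0,0.006,0,0,0.8],[0,0.006,0,0,0.8],[0,0.004,0,0,0.8],[0,0.003,0,0,0.8]],
  ],
)

```text
time_s: 4.65
tcp_pos: [0.6304, 0.0802, 0.3005]
ee_rot: [-1.573, -0.0, -1.563]
ft_force: [-0.7, -0.5, -1.8]
width: 0.325
```

Call:
play_rows(
  commands=[
    [[0,0.002,0,0,0.8],[0,0.002,0,0,0.8],[0,0.002,0,0,0.8],[0,0,0,0,0.8],[0,0,0,0,0.8]],
  ],
)

```text
time_s: 5.07
tcp_pos: [0.6309, 0.0798, 0.2957]
ee_rot: [-1.571, 0.0, -1.564]
ft_force: [1.7, -0.4, -2.0]
width: 0.322
```

Run:
```python
from h import *
s,im=snap("side","pics/s5.png")
crop(im,150,130,280,250,5,"pics/s5c.png")
delta((.630,.080,.2925),s)
```

```text
t 5.0667 tcp [0.6309 0.0798 0.2957] rpy [-1.571  0.    -1.564] F [ 1.73 -0.4  -1.99] w 0.322
tool delta [-0.0002  0.0032 -0.0009] turn_y None
```

View pics/s5c.png

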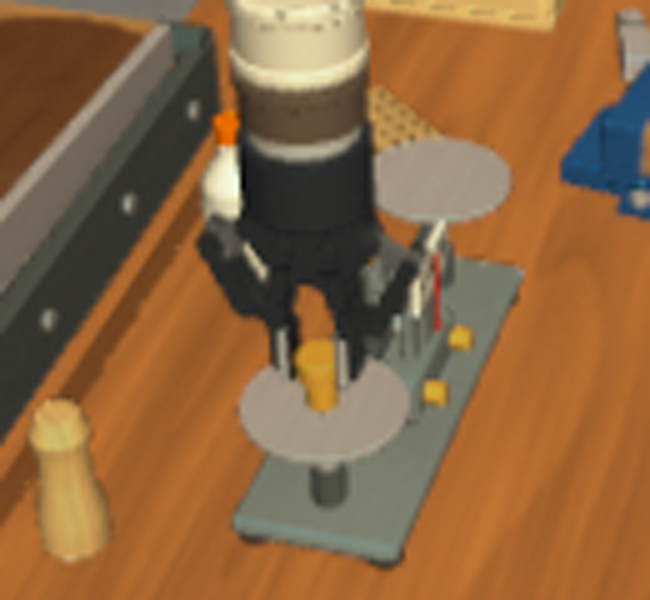

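Call:
play_rows(
  commands=[
    [[0,0.002,0,0,0.8],[0,0.001,0,0,0.8],[0,0.001,0,0,0.8],[0,0,0,0,0.8],[0,0,0,0,0.8]],
  ],
)

```text
time_s: 5.53
tcp_pos: [0.6308, 0.0799, 0.2916]
ee_rot: [-1.571, -0.0, -1.564]
ft_force: [0.2, 0.0, -1.1]
width: 0.328
```

Call:
play_rows(
  commands=[
    [[0,0,0,0,0.65],[0,0,0,0,0.6],[0,0,0,0,0.55],[0,0,0,0,0.45],[0,0,0,0,0.4]],
  ],
)

```text
time_s: 5.95
tcp_pos: [0.6309, 0.0799, 0.292]
ee_rot: [-1.57, 0.0, -1.564]
ft_force: [-0.7, 0.3, 0.2]
width: 0.597
```

Run:
```python
from h import *
s,im=snap("side","pics/s6.png")
crop(im,150,130,280,250,5,"pics/s6c.png")
delta((.630,.080,.2925),s)
snap("wrist","pics/w6.png")
```

```text
t 5.95 tcp [0.6309 0.0799 0.292 ] rpy [-1.57   0.    -1.564] F [-0.7   0.31  0.21] w 0.597
tool delta [-0.0001 -0.0005 -0.0009] turn_y None
```

View pics/s6c.png

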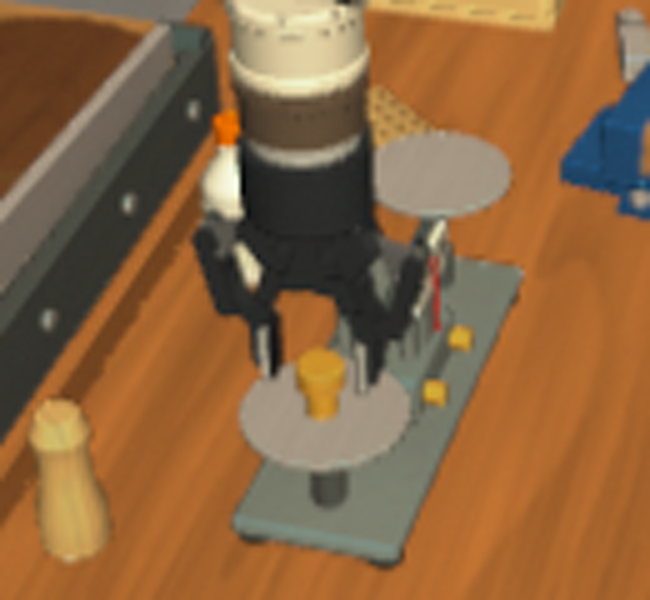

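View pics/w6.png

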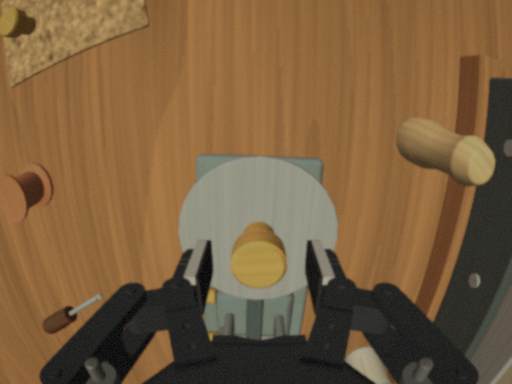

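Call:
play_rows(
  commands=[
    [[0,-0.025,0,0,0.4],[0,-0.035,0,0,0.3],[-0.0226,0,-0.02975,0,0.3],[-0.0226,0,-0.02975,0,0.3],[-0.0226,0,-0.02975,0,0.3]],
  ],
)

```text
time_s: 6.47
tcp_pos: [0.5407, 0.1473, 0.3526]
ee_rot: [-1.568, 0.001, -1.566]
ft_force: [0.1, 0.0, 0.8]
width: 0.698
```

Call:
play_rows(
  commands=[
    [[-0.0226,0,-0.02975,0,0.3],[-0.0226,0,-0.02975,0,0.3],[-0.0226,0.008,-0.02975,0,0.3],[-0.0226,0.008,-0.02975,0,0.3],[-0.0226,0.008,-0.02975,0,0.3]],
  ],
)

```text
time_s: 6.88
tcp_pos: [0.3901, 0.2597, 0.3279]
ee_rot: [-1.57, 0.001, -1.564]
ft_force: [0.2, 0.1, -0.2]
width: 0.694
```

Call:
play_rows(
  commands=[
    [[0,0.02,0,0,0.3],[0,0.01,0,0,0.3],[0,0,0,0,0.3]],
  ],
)

```text
time_s: 7.13
tcp_pos: [0.39, 0.2591, 0.2959]
ee_rot: [-1.574, -0.002, -1.562]
ft_force: [-0.1, -0.4, -1.1]
width: 0.7
```

Run:
```python
from m import *
s,im=snap("wrist","pics/w7.png")
p=proj("wrist",(.3918,.2592,.043),s)[0];print(p)
c,st,e=brass(im,p[0],p[1],26);q=onz("wrist",e[0],.043,s)[0];print(c,st,e,q)
delta((q[0],q[1],.2005),s,-1.57)
```

```text
[261.28798646 199.88369917]
[260.86766398 200.36708861] [244 184  34  34 869] ((260.71429443359375, 200.7857208251953), 17.38602638244629) [0.39135143 0.25842282 0.043     ]
t 7.1333 tcp [0.39   0.2591 0.2959] rpy [-1.574 -0.002 -1.562] F [-0.14 -0.44 -1.09] w 0.7
tool delta [0.0005 0.0954 0.0017] turn_y 0.008
```

View pics/w7.png

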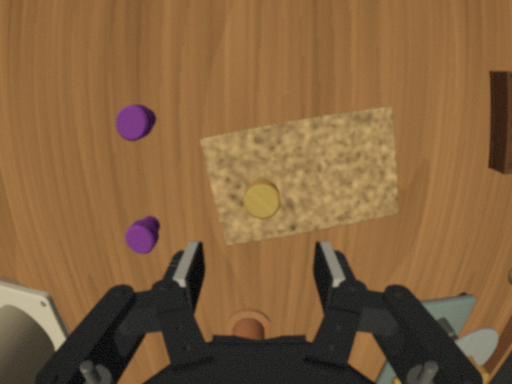

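Call:
play_rows(
  commands=[
    [[0.0005,0.03,0.0017,0,0.3],[0,0.035,0,0,0.3],[0,0.02,0,0,0.3],[0,0.0105,0,0,0.3],[0,0,0,0,0.35]],
  ],
)

```text
time_s: 7.6
tcp_pos: [0.3931, 0.2577, 0.2006]
ee_rot: [-1.574, -0.002, -1.565]
ft_force: [-0.9, 0.4, 0.2]
width: 0.652
```

Call:
play_rows(
  commands=[
    [[0,0,0,0,0.5],[0,0,0,0,0.8],[0,0,0,0,0.8],[0,0,0,0,0.8],[0,0,0,0,0.8]],
  ],
  squeeze=50,
)

```text
time_s: 8.02
tcp_pos: [0.3943, 0.259, 0.2038]
ee_rot: [-1.567, 0.002, -1.564]
ft_force: [0.7, -1.1, 4.9]
width: 0.323
```

Call:
play_rows(
  commands=[
    [[0,0,0,0,0.8],[0,-0.02,0,0,0.8],[0,-0.04,0,0,0.8],[0,-0.04,0,0,0.8],[0,-0.035,0,0,0.8]],
  ],
)

```text
time_s: 8.43
tcp_pos: [0.3929, 0.2584, 0.3392]
ee_rot: [-1.571, 0.0, -1.564]
ft_force: [1.4, 1.6, -0.8]
width: 0.325
```

Run:
```python
from m import *
s,im=snap("wrist","pics/w8.png")
delta((.621,-.158,.335),s,-1.57)
s,im=snap("top","pics/t8.png")
crop(im,190,120,340,190,5,"pics/t8c.png")
```

```text
t 8.4333 tcp [0.3929 0.2584 0.3392] rpy [-1.571  0.    -1.564] F [ 1.44  1.64 -0.76] w 0.325
tool delta [0.418  0.0041 0.2251] turn_y 0.006
```

View pics/w8.png

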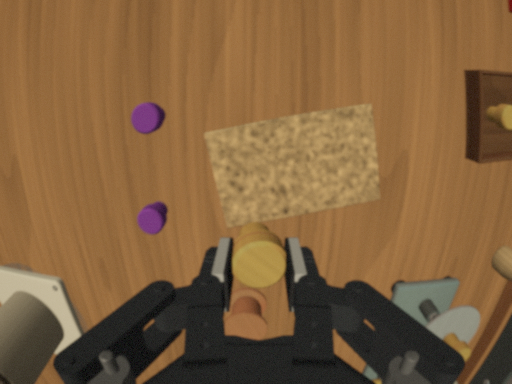

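View pics/t8c.png

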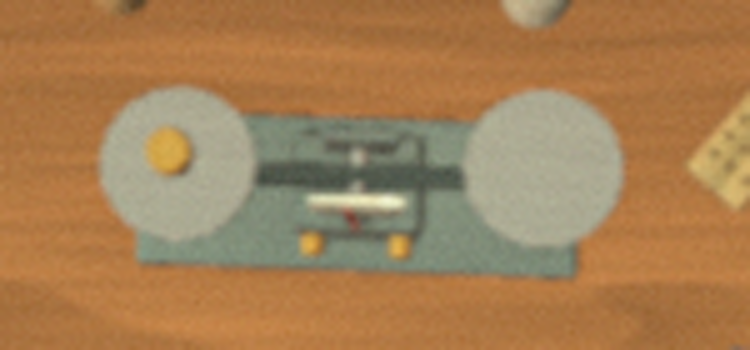

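Call:
play_rows(
  commands=[
    [[0.02,-0.004,0.0108,0,0.8],[0.034,-0.004,0.0183,0,0.8],[0.034,-0.004,0.0183,0,0.8],[0.034,-0.004,0.0183,0,0.8],[0.034,-0.004,0.0183,0,0.8]],
  ],
)

```text
time_s: 8.95
tcp_pos: [0.4784, 0.1017, 0.3565]
ee_rot: [-1.572, -0.0, -1.563]
ft_force: [0.6, -0.3, -0.3]
width: 0.322
```

Call:
play_rows(
  commands=[
    [[0.034,0,0.0183,0,0.8],[0.034,0,0.0183,0,0.8],[0.034,0,0.0183,0,0.8],[0.034,0,0.0183,0,0.8],[0.034,0,0.0183,0,0.8]],
  ],
)

```text
time_s: 9.37
tcp_pos: [0.5713, -0.068, 0.356]
ee_rot: [-1.573, 0.001, -1.564]
ft_force: [0.6, 1.5, -1.4]
width: 0.327
```

Call:
play_rows(
  commands=[
    [[0.034,0,0.0183,0,0.8],[0.034,0,0.0183,0,0.8],[0.02,0.01,0.0108,0,0.8],[0.004,0.005,0.002,0,0.8],[0,0,0,0,0.8]],
  ],
)

```text
time_s: 9.78
tcp_pos: [0.6207, -0.1595, 0.3386]
ee_rot: [-1.576, 0.002, -1.567]
ft_force: [-0.8, 0.3, -0.5]
width: 0.325
```

Run:
```python
from m import *
s,im=snap("wrist","pics/w9.png")
delta((.624,-.159,.335),s,-1.57)
print(proj("wrist",(.624,-.159,.116),s))
```

```text
t 9.7833 tcp [ 0.6207 -0.1595  0.3386] rpy [-1.576  0.002 -1.567] F [-0.78  0.33 -0.48] w 0.325
tool delta [-0.0005  0.0036  0.0033] turn_y 0.003
[[264.17662195 215.83834847]]
```

View pics/w9.png

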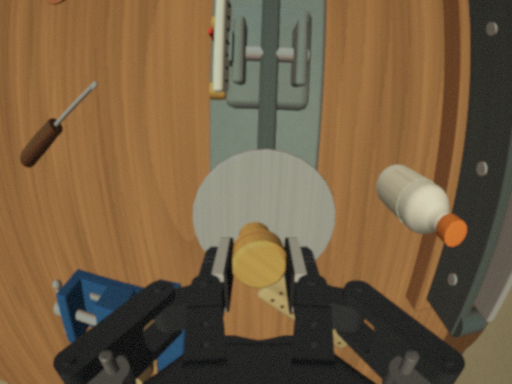

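Call:
play_rows(
  commands=[
    [[0,0.005,0.003,0,0.8],[0,0.007,0,0,0.8],[0,0.005,0,0,0.8],[0,0.004,0,0,0.8],[0,0.003,0,0,0.8]],
  ],
)

```text
time_s: 10.25
tcp_pos: [0.6238, -0.157, 0.3177]
ee_rot: [-1.572, 0.0, -1.563]
ft_force: [0.1, -0.2, -0.5]
width: 0.325
```

Call:
play_rows(
  commands=[
    [[0,0.003,0,0,0.8],[0,0.002,0,0,0.8],[0,0.002,0,0,0.8],[0,0.002,0,0,0.8],[0,0.002,0,0,0.8]],
  ],
)

```text
time_s: 10.67
tcp_pos: [0.6242, -0.1579, 0.3074]
ee_rot: [-1.57, 0.0, -1.564]
ft_force: [0.3, 0.2, 0.7]
width: 0.326
```

Call:
play_rows(
  commands=[
    [[0,0.002,0,0,0.8],[0,0.001,0,0,0.8],[0,0,0,0,0.8]],
  ],
)

```text
time_s: 10.92
tcp_pos: [0.6242, -0.1579, 0.304]
ee_rot: [-1.571, 0.0, -1.564]
ft_force: [-0.8, 0.3, 0.3]
width: 0.327
```

Run:
```python
from m import *
s,im=snap("side","pics/s10.png")
crop(im,150,130,280,250,5,"pics/s10c.png")
delta((.624,-.159,.301),s,-1.57)
```

```text
t 10.9167 tcp [ 0.6242 -0.1579  0.304 ] rpy [-1.571  0.    -1.564] F [-0.85  0.26  0.27] w 0.327
tool delta [ 0.0011  0.003  -0.0002] turn_y 0.006
```

View pics/s10c.png

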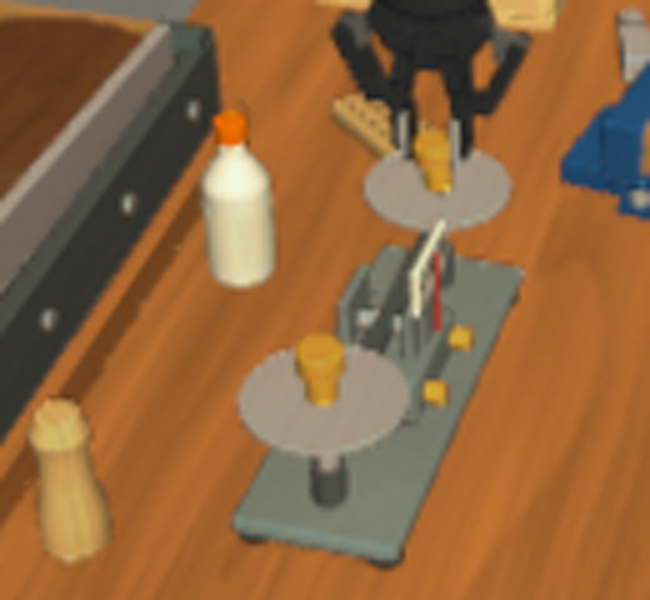

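Call:
play_rows(
  commands=[
    [[0,0,0,0,0.65],[0,0,0,0,0.6],[0,0,0,0,0.55],[0,0,0,0,0.45],[0,0,0,0,0.35]],
  ],
)

```text
time_s: 11.38
tcp_pos: [0.6242, -0.158, 0.3043]
ee_rot: [-1.571, -0.0, -1.564]
ft_force: [-0.6, -0.3, -0.3]
width: 0.642
```

Call:
play_rows(
  commands=[
    [[0,-0.01,0,0,0.3],[0,-0.02,0,0,0.3],[0,-0.02,0,0,0.3],[0,-0.02,0,0,0.3],[0,0,0,0,0.3]],
  ],
)

```text
time_s: 11.8
tcp_pos: [0.625, -0.1581, 0.3803]
ee_rot: [-1.562, -0.002, -1.564]
ft_force: [-0.1, -0.2, 1.6]
width: 0.704
```

Call:
play_rows(
  commands=[
    [[0,0,0,0,0.3],[0,0,0,0,0.3],[0,0,0,0,0.3],[0,0,0,0,0.3]],
  ],
)

```text
time_s: 12.13
tcp_pos: [0.6238, -0.1578, 0.3728]
ee_rot: [-1.573, 0.001, -1.564]
ft_force: [-0.0, 1.1, 0.2]
width: 0.697
```

Run:
```python
from m import *
s,im=snap("side","pics/s11.png")
crop(im,150,130,280,250,5,"pics/s11c.png")
s,im=snap("wrist","pics/w11.png")
delta((.624,-.159,.301),s,-1.57)
```

```text
t 12.1833 tcp [ 0.6239 -0.1578  0.3729] rpy [-1.573e+00  1.000e-03 -1.564e+00] F [-0.29  0.68  0.24] w 0.702
tool delta [0.0012 0.0719 0.0003] turn_y 0.006
```

View pics/s11c.png

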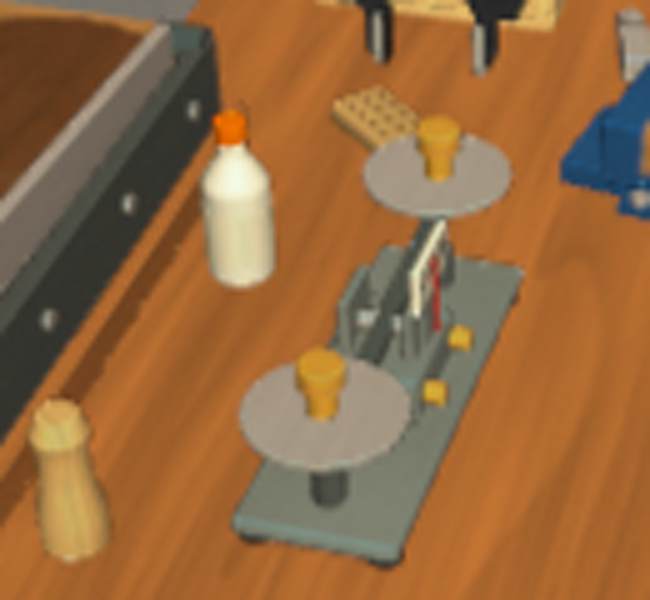

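View pics/w11.png

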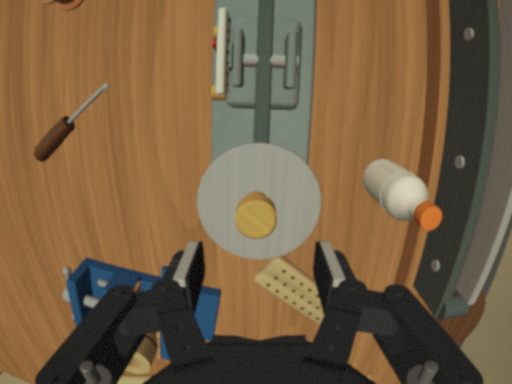

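Call:
play_rows(
  commands=[
    [[0.0283,0,-0.0222,0,0.3],[0.0283,0,-0.0222,0,0.3],[0.0283,0,-0.0222,0,0.3],[0.0283,0,-0.0222,0,0.3],[0.0283,0,-0.0222,0,0.3]],
  ],
)

```text
time_s: 12.65
tcp_pos: [0.513, -0.301, 0.3737]
ee_rot: [-1.571, 0.0, -1.563]
ft_force: [0.1, -0.6, -0.7]
width: 0.703
```

Call:
play_rows(
  commands=[
    [[0.0283,0,-0.0222,0,0.3],[0.0283,0,-0.0222,0,0.3],[0,0,0,0.12,0.3],[0,0,0,0,0.3],[0,0,0,0,0.3]],
  ],
)

```text
time_s: 13.07
tcp_pos: [0.4698, -0.3573, 0.3739]
ee_rot: [-1.571, 0.001, -1.682]
ft_force: [0.1, -0.2, 0.9]
width: 0.702
```

Run:
```python
from m import *
s,im=snap("wrist","pics/w12.png");np.save("s12.npy",s,allow_pickle=True)
delta((.47,-.357,.301),s,-1.69)
print(proj("wrist",(.47,-.357,.135),s))
crop(im,150,90,370,250,3.6,"pics/w12c.png")
```

```text
t 13.0667 tcp [ 0.4698 -0.3573  0.3739] rpy [-1.571e+00  1.000e-03 -1.682e+00] F [ 0.09 -0.16  0.94] w 0.702
tool delta [-0.0002  0.0729  0.0002] turn_y 0.008
[[258.27437432 207.17306786]]
```

View pics/w12.png

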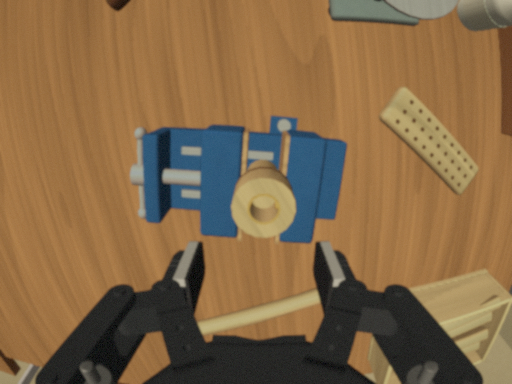

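View pics/w12c.png

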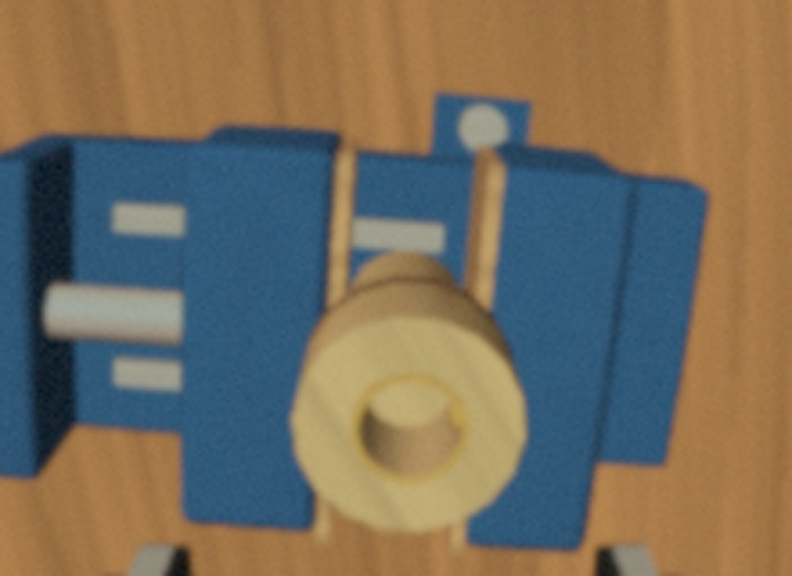

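Run:
```python
from m import *
s=np.load("s12.npy",allow_pickle=True).item();im=cv2.imread("pics/w12.png")[:,:,::-1]
g=lambda x,y:(150+(x+.5)/3.6-.5,90+(y+.5)/3.6-.5)
print("bore",onz("wrist",g(411,427),.135,s))
hsv=cv2.cvtColor(im,cv2.COLOR_RGB2HSV)
b=[hsv[int(y),int(x)] for x,y in [g(411,350),g(320,430),g(411,500),g(411,290),g(310,340),g(400,440)]];print(b)
m=cv2.inRange(hsv,np.array((18,70,165)),np.array((32,200,255)));k=np.zeros_like(m);cv2.circle(k,(264,208),38,255,-1);m&=k
cs,_=cv2.findContours(cv2.morphologyEx(m,cv2.MORPH_OPEN,np.ones((3,3))),0,1);c=max(cs,key=cv2.contourArea);print(cv2.fitEllipse(c),onz("wrist",cv2.fitEllipse(c)[0],.135,s),cv2.minEnclosingCircle(c))
for a,b in [((335,150),(310,530)),((500,165),(468,540)),((630,180),(598,460)),((183,145),(183,520))]:
    p=onz("wrist",[g(*a),g(*b)],.075,s);d=p[0]-p[1];print(p[:,:2],'yaw of y axis-90:',math.atan2(d[1],d[0])-math.pi/2)
# rim extents
for a in [(355,427),(467,427),(411,374),(411,481),(291,424),(527,424),(409,318),(409,532)]:print(onz("wrist",g(*a),.135,s)[0])
```

```text
bore [[ 0.47406002 -0.35833372  0.135     ]]
[array([ 23, 101, 184], dtype=uint8), array([ 22, 100, 187], dtype=uint8), array([ 22,  97, 192], dtype=uint8), array([ 18, 119, 152], dtype=uint8), array([120,  27, 103], dtype=uint8), array([ 19, 115, 153], dtype=uint8)]
((262.53045654296875, 206.91738891601562), (60.46237564086914, 65.69207000732422), 140.67926025390625) [[ 0.4732164  -0.35714549  0.135     ]] ((262.38720703125, 207.77438354492188), 36.711143493652344)
[[ 0.46127858 -0.30640863]
 [ 0.44070762 -0.41125738]] yaw of y axis-90: -0.19373577637836958
[[ 0.50218994 -0.31466829]
 [ 0.48484942 -0.41934094]] yaw of y axis-90: -0.16417320499401966
[[ 0.53537284 -0.32158163]
 [ 0.52293751 -0.39872242]] yaw of y axis-90: -0.15982810615139553
[[ 0.42298941 -0.30021503]
 [ 0.40486504 -0.40463745]] yaw of y axis-90: -0.17185569577617454
[ 0.46236388 -0.35704909  0.135     ]
[ 0.48577282 -0.35964568  0.135     ]
[ 0.47529154 -0.34658562  0.135     ]
[ 0.47275922 -0.37080722  0.135     ]
[ 0.44903167 -0.35492886  0.135     ]
[ 0.49846014 -0.36040657  0.135     ]
[ 0.47615042 -0.33456782  0.135     ]
[ 0.47104322 -0.38309613  0.135     ]
```

Call:
play_rows(
  commands=[
    [[-0.0348,0,0.0086,0,0.3],[-0.0348,0,0.0086,0,0.3],[-0.0348,0,0.0086,0,0.3],[-0.0348,0,0.0086,0,0.3],[-0.0348,0,0.0086,0,0.3]],
  ],
)

```text
time_s: 13.53
tcp_pos: [0.5333, -0.186, 0.3741]
ee_rot: [-1.571, 0.0, -1.679]
ft_force: [0.3, -0.7, -0.7]
width: 0.701
```

Call:
play_rows(
  commands=[
    [[-0.0348,0,0.0086,0,0.3],[-0.0348,0,0.0086,0,0.3],[-0.0348,0,0.0086,0,0.3],[-0.0348,0,0.0086,0,0.3],[-0.0348,0,0.0086,0,0.3]],
  ],
)

```text
time_s: 13.95
tcp_pos: [0.5952, -0.0173, 0.3742]
ee_rot: [-1.571, 0.0, -1.679]
ft_force: [-0.5, -0.2, -0.4]
width: 0.699
```

Call:
play_rows(
  commands=[
    [[-0.0348,0,0.0086,0,0.3],[-0.0348,0,0.0086,0,0.3],[-0.0348,0,0.0086,0,0.3],[0,0,0,0.05,0.3],[0,0,0,0,0.3]],
  ],
)

```text
time_s: 14.37
tcp_pos: [0.6324, 0.0842, 0.3733]
ee_rot: [-1.572, -0.0, -1.726]
ft_force: [-0.1, 0.1, 0.6]
width: 0.701
```

Run:
```python
from m import *
s,im=snap("wrist","pics/w13.png")
p=proj("wrist",(.631,.08,.132),s)[0];print(p)
c,st,e=brass(im,p[0],p[1],26);q=onz("wrist",e[0],.132,s)[0];print(c,st,e,q)
delta((q[0],q[1],.2925),s,-1.736)
delta((.631,.08,.2925),s,-1.736)
```

```text
[257.38448442 211.35895195]
[257.3277592  211.60535117] [241 195  34  34 897] ((257.5, 211.5), 17.7342472076416) [0.63106941 0.07987002 0.132     ]
t 14.3667 tcp [0.6324 0.0842 0.3733] rpy [-1.572 -0.    -1.726] F [-0.05  0.05  0.55] w 0.701
tool delta [ 0.0045  0.0808 -0.0005] turn_y 0.01
t 14.3667 tcp [0.6324 0.0842 0.3733] rpy [-1.572 -0.    -1.726] F [-0.05  0.05  0.55] w 0.701
tool delta [ 0.0044  0.0808 -0.0006] turn_y 0.01
```

View pics/w13.png

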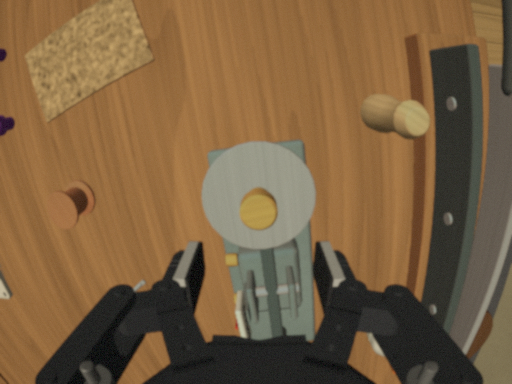

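Call:
play_rows(
  commands=[
    [[0.0044,0.02,-0.0005,0.01,0.3],[0,0.03,0,0,0.3],[0,0.02,0,0,0.3],[0,0.01,0,0,0.3],[0,0,0,0,0.4]],
  ],
)

```text
time_s: 14.83
tcp_pos: [0.6297, 0.0749, 0.2913]
ee_rot: [-1.577, -0.002, -1.743]
ft_force: [0.4, 0.7, 0.2]
width: 0.604
```

Run:
```python
from m import *
delta((.631,.08,.2925),None,-1.736)
```

```text
t 14.8333 tcp [0.6297 0.0749 0.2913] rpy [-1.577 -0.002 -1.743] F [0.36 0.68 0.21] w 0.604
tool delta [-0.0053 -0.0012  0.0004] turn_y -0.007
```

Call:
play_rows(
  commands=[
    [[0,0,0,0,0.4],[0,0,0,0,0.4]],
  ],
)

```text
time_s: 15.0
tcp_pos: [0.6316, 0.0753, 0.296]
ee_rot: [-1.568, 0.001, -1.744]
ft_force: [0.2, 0.5, -0.1]
width: 0.603
```

Run:
```python
from m import *
delta((.631,.08,.2925),None,-1.736)
```

```text
t 15.0 tcp [0.6316 0.0753 0.296 ] rpy [-1.568e+00  1.000e-03 -1.744e+00] F [ 0.21  0.55 -0.05] w 0.603
tool delta [-0.0045  0.0035 -0.0014] turn_y -0.008
```

Call:
play_rows(
  commands=[
    [[-0.0045,0.003,-0.001,0,0.4],[0,0,0,0,0.4],[0,0,0,0,0.4]],
  ],
)

```text
time_s: 15.25
tcp_pos: [0.631, 0.0806, 0.2921]
ee_rot: [-1.569, 0.0, -1.743]
ft_force: [0.2, -0.3, 0.6]
width: 0.604
```

Run:
```python
from m import *
s,im=snap("wrist","pics/w14.png")
delta((.631,.08,.2925),s,-1.736)
```

```text
t 15.25 tcp [0.631  0.0806 0.2921] rpy [-1.569  0.    -1.743] F [ 0.22 -0.34  0.55] w 0.604
tool delta [ 0.0006 -0.0004  0.0001] turn_y -0.007
```

View pics/w14.png

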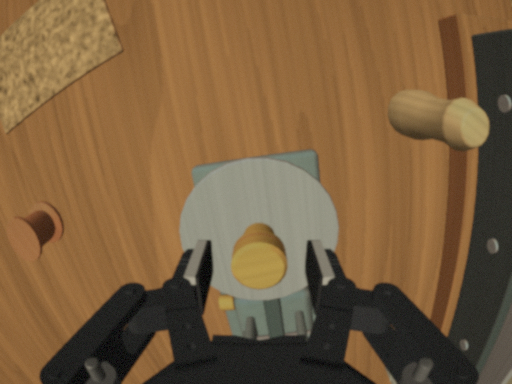

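Call:
play_rows(
  commands=[
    [[0,0,0,0,0.5],[0,0,0,0,0.65],[0,0,0,0,0.8],[0,0,0,0,0.8],[0,0,0,0,0.8]],
  ],
  squeeze=60,
)

```text
time_s: 15.72
tcp_pos: [0.6309, 0.0802, 0.2918]
ee_rot: [-1.57, 0.0, -1.744]
ft_force: [-0.2, -0.3, 4.4]
width: 0.326
```

Call:
play_rows(
  commands=[
    [[0,-0.002,0,0,0.8],[0,-0.003,0,0,0.8],[0,-0.003,0,0,0.8],[0,-0.004,0,0,0.8],[0,-0.004,0,0,0.8]],
  ],
)

```text
time_s: 16.13
tcp_pos: [0.6306, 0.0802, 0.3073]
ee_rot: [-1.572, -0.0, -1.744]
ft_force: [-0.6, 0.9, -0.6]
width: 0.316
```

Call:
play_rows(
  commands=[
    [[0,-0.004,0,0,0.8],[0,-0.004,0,0,0.8],[0,-0.01,0,0,0.8],[0,-0.03,0,0,0.8],[0,-0.03,0,0,0.8]],
  ],
)

```text
time_s: 16.55
tcp_pos: [0.6302, 0.0801, 0.3848]
ee_rot: [-1.575, -0.001, -1.744]
ft_force: [0.7, 0.1, -0.6]
width: 0.322
```

Run:
```python
from m import *
s,im=snap("wrist","pics/w15.png")
delta((.474,-.3585,.37),s,-1.736)
s,im=snap("side","pics/s15.png")
crop(im,150,90,290,240,4,"pics/s15c.png")
```

```text
t 16.55 tcp [0.6302 0.0801 0.3848] rpy [-1.575e+00 -1.000e-03 -1.744e+00] F [ 0.74  0.08 -0.59] w 0.322
tool delta [ 0.4589  0.0157 -0.0783] turn_y -0.008
```

View pics/w15.png

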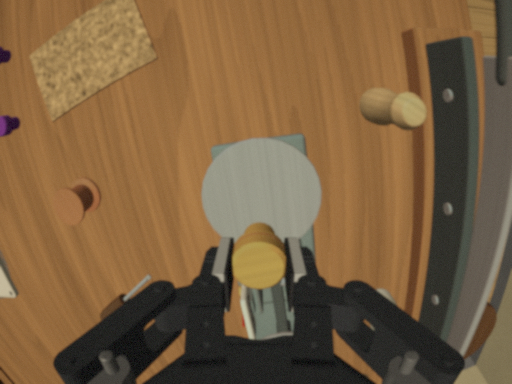

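View pics/s15c.png

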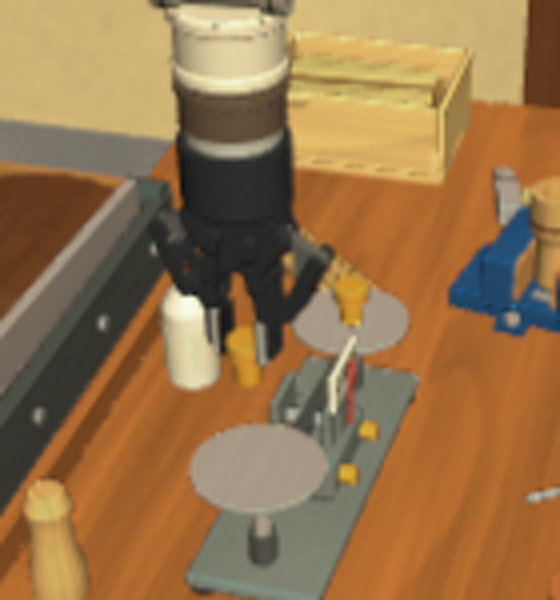

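Call:
play_rows(
  commands=[
    [[0.0353,0,-0.006,0,0.8],[0.0353,0,-0.006,0,0.8],[0.0353,0,-0.006,0,0.8],[0.0353,0,-0.006,0,0.8],[0.0353,0,-0.006,0,0.8]],
  ],
)

```text
time_s: 17.07
tcp_pos: [0.57, -0.0897, 0.3852]
ee_rot: [-1.571, -0.0, -1.743]
ft_force: [0.0, 0.1, -0.9]
width: 0.318
```

Call:
play_rows(
  commands=[
    [[0.0353,0,-0.006,0,0.8],[0.0353,0,-0.006,0,0.8],[0.0353,0,-0.006,0,0.8],[0.0353,0,-0.006,0,0.8],[0.0353,0,-0.006,0,0.8]],
  ],
)

```text
time_s: 17.48
tcp_pos: [0.51, -0.2587, 0.3854]
ee_rot: [-1.571, -0.0, -1.744]
ft_force: [1.0, -0.5, -1.5]
width: 0.32
```

Call:
play_rows(
  commands=[
    [[0.0353,0,-0.006,0,0.8],[0.0353,0,-0.006,0,0.8],[0.0353,0,-0.006,0,0.8],[0,0.01,0,0,0.8],[0,0.005,0,0,0.8]],
  ],
)

```text
time_s: 17.9
tcp_pos: [0.4738, -0.3604, 0.3693]
ee_rot: [-1.571, 0.0, -1.748]
ft_force: [-0.4, 1.0, -1.9]
width: 0.316
```

Call:
play_rows(
  commands=[
    [[0,0,0,0,0.8],[0,0,0,0,0.8]],
  ],
)

```text
time_s: 18.07
tcp_pos: [0.4751, -0.3574, 0.3697]
ee_rot: [-1.572, 0.001, -1.743]
ft_force: [0.6, 0.2, -0.9]
width: 0.322
```

Run:
```python
from m import *
s,im=snap("wrist","pics/w16.png");np.save("s16.npy",s,allow_pickle=True)
delta((.474,-.3585,.345),s,-1.736)
print(proj("wrist",[(.474,-.3585,.135)],s))
crop(im,180,130,340,300,3.5,"pics/w16c.png")
```

```text
t 18.0667 tcp [ 0.4751 -0.3574  0.3697] rpy [-1.572e+00  1.000e-03 -1.743e+00] F [ 0.65  0.16 -0.91] w 0.322
tool delta [ 0.0013  0.0247 -0.0009] turn_y -0.007
[[257.20931767 211.41264025]]
```

View pics/w16c.png

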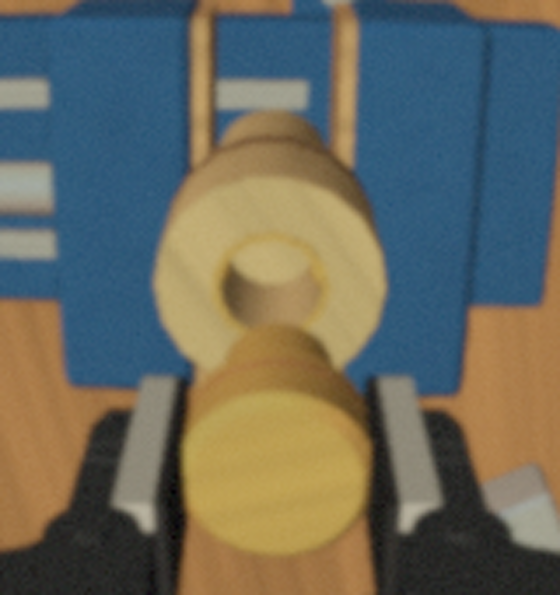

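Call:
play_rows(
  commands=[
    [[0.0013,0.01,-0.0009,0,0.8],[0,0.012,0,0,0.8],[0,0.007,0,0,0.8],[0,0,0,0,0.8],[0,0,0,0,0.8]],
  ],
)

```text
time_s: 18.53
tcp_pos: [0.474, -0.3589, 0.3407]
ee_rot: [-1.572, 0.001, -1.743]
ft_force: [-0.3, -1.1, -0.9]
width: 0.324
```

Run:
```python
from m import *
s,im=snap("wrist","pics/w17.png")
delta((.474,-.3585,.333),s,-1.736)
crop(im,180,130,340,300,3.5,"pics/w17c.png")
s,im=snap("top","pics/t17.png")
```

```text
t 18.5333 tcp [ 0.474  -0.3589  0.3407] rpy [-1.572e+00  1.000e-03 -1.743e+00] F [-0.28 -1.08 -0.87] w 0.324
tool delta [-0.0004  0.0077 -0.    ] turn_y -0.007
```

View pics/w17c.png

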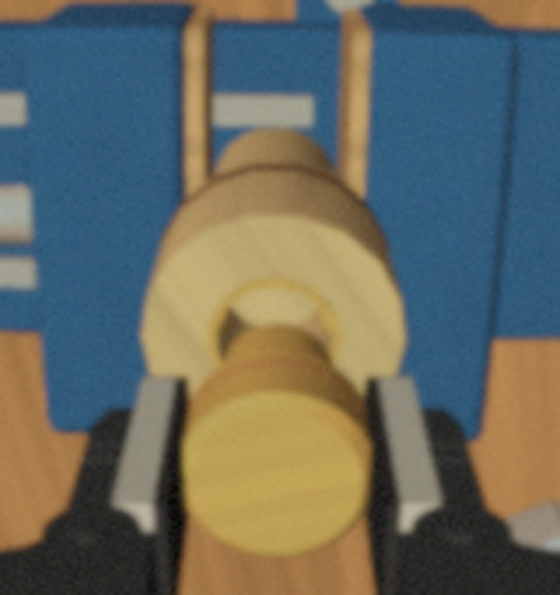

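Call:
play_rows(
  commands=[
    [[0,0.003,0,0,0.8],[0,0.002,0,0,0.8],[0,0.001,0,0,0.8],[0,0,0,0,0.8]],
  ],
)

```text
time_s: 18.97
tcp_pos: [0.4738, -0.3595, 0.335]
ee_rot: [-1.571, 0.0, -1.744]
ft_force: [-0.1, -0.2, -1.5]
width: 0.313
```

Call:
play_rows(
  commands=[
    [[0,0.001,0,0,0.8],[0,0.001,0,0,0.8],[0,0,0,0,0.8]],
  ],
)

```text
time_s: 19.22
tcp_pos: [0.4738, -0.3596, 0.333]
ee_rot: [-1.571, 0.0, -1.744]
ft_force: [-0.2, 0.0, -1.5]
width: 0.318
```

Call:
play_rows(
  commands=[
    [[0,0.001,0,0,0.8],[0,0,0,0,0.8]],
  ],
)

```text
time_s: 19.38
tcp_pos: [0.4739, -0.3596, 0.3324]
ee_rot: [-1.57, -0.0, -1.744]
ft_force: [-1.0, 1.0, -0.4]
width: 0.319
```

Call:
play_rows(
  commands=[
    [[-0.0008,0,0,0,0.8],[0,0.001,0,0,0.8],[0,0,0,0,0.8]],
  ],
)

```text
time_s: 19.63
tcp_pos: [0.474, -0.3586, 0.3313]
ee_rot: [-1.571, 0.0, -1.744]
ft_force: [-0.7, 1.6, 0.7]
width: 0.316
```

Call:
play_rows(
  commands=[
    [[0,0.001,0,0,0.8],[0,0,0,0,0.8]],
  ],
)

```text
time_s: 19.8
tcp_pos: [0.474, -0.3586, 0.3309]
ee_rot: [-1.57, 0.0, -1.744]
ft_force: [-0.7, 1.9, 4.3]
width: 0.322
```

Call:
play_rows(
  commands=[
    [[0,0.001,0,0,0.8],[0,0,0,0,0.8]],
  ],
)

```text
time_s: 19.97
tcp_pos: [0.4739, -0.3584, 0.3293]
ee_rot: [-1.571, 0.001, -1.744]
ft_force: [-0.0, 1.8, -0.6]
width: 0.317
```

Call:
play_rows(
  commands=[
    [[0,0.001,0,0,0.8],[0,0.001,0,0,0.8],[0,0,0,0,0.8]],
  ],
)

```text
time_s: 20.22
tcp_pos: [0.4738, -0.3585, 0.3263]
ee_rot: [-1.572, 0.001, -1.744]
ft_force: [-0.6, 1.6, -0.4]
width: 0.319
```

Call:
play_rows(
  commands=[
    [[0,0.001,0,0,0.8],[0,0,0,0,0.8]],
  ],
)

```text
time_s: 20.38
tcp_pos: [0.4739, -0.3585, 0.3256]
ee_rot: [-1.572, 0.001, -1.744]
ft_force: [-0.4, 2.2, -0.6]
width: 0.32
```

Run:
```python
from m import *
s,im=snap("wrist","pics/w18.png")
delta((.474,-.3585,.333),s,-1.736)
crop(im,180,130,340,300,3.5,"pics/w18c.png")
```

```text
t 20.3833 tcp [ 0.4739 -0.3585  0.3256] rpy [-1.572e+00  1.000e-03 -1.744e+00] F [-0.39  2.16 -0.55] w 0.32
tool delta [-0.     -0.0074  0.0001] turn_y -0.008
```

View pics/w18c.png

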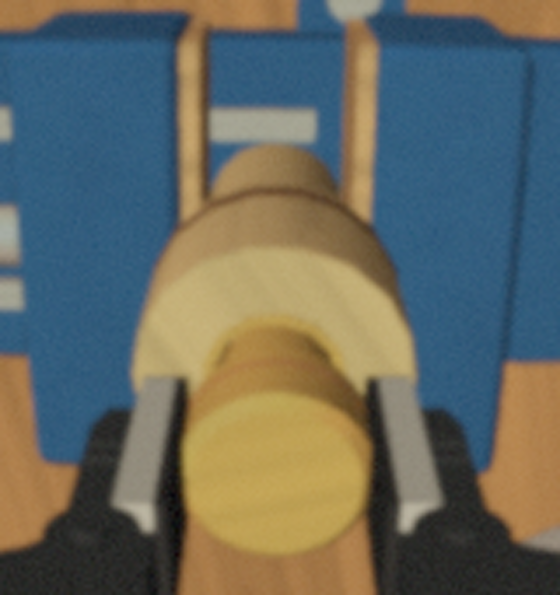

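Call:
play_rows(
  commands=[
    [[-0.0005,0,0,0,0.8],[0,0.001,0,0,0.8],[0,0,0,0,0.8]],
  ],
)

```text
time_s: 20.68
tcp_pos: [0.4739, -0.3582, 0.325]
ee_rot: [-1.571, 0.0, -1.744]
ft_force: [-1.2, 2.5, -0.9]
width: 0.32
```

Call:
play_rows(
  commands=[
    [[0,0.001,0,0,0.8],[0,0.001,0,0,0.8]],
  ],
)

```text
time_s: 20.85
tcp_pos: [0.4739, -0.3582, 0.3235]
ee_rot: [-1.571, -0.0, -1.744]
ft_force: [-2.2, 3.5, 4.7]
width: 0.319
```

Call:
play_rows(
  commands=[
    [[0,0.001,0,0,0.8],[0,0,0,0,0.8]],
  ],
)

```text
time_s: 21.02
tcp_pos: [0.4738, -0.3582, 0.3225]
ee_rot: [-1.571, -0.0, -1.744]
ft_force: [-3.0, 3.5, 3.1]
width: 0.32
```

Call:
play_rows(
  commands=[
    [[-0.0005,0.001,-0.0004,0,0.8],[0,0,0,0,0.8]],
  ],
)

```text
time_s: 21.18
tcp_pos: [0.4736, -0.3579, 0.3216]
ee_rot: [-1.571, -0.001, -1.744]
ft_force: [-2.9, 2.1, 4.3]
width: 0.322
```

Call:
play_rows(
  commands=[
    [[0,0.001,0,0,0.8],[0,0,0,0,0.8]],
  ],
)

```text
time_s: 21.35
tcp_pos: [0.4737, -0.3579, 0.3208]
ee_rot: [-1.57, -0.001, -1.744]
ft_force: [-3.5, 3.3, 6.7]
width: 0.319
```

Call:
play_rows(
  commands=[
    [[0,0.001,0,0,0.8],[0,0,0,0,0.8]],
  ],
)

```text
time_s: 21.52
tcp_pos: [0.4737, -0.3578, 0.32]
ee_rot: [-1.57, -0.001, -1.744]
ft_force: [-4.0, 2.7, 6.3]
width: 0.323
```

Call:
play_rows(
  commands=[
    [[0,0.001,0,0,0.8],[0,0,0,0,0.8]],
  ],
)

```text
time_s: 21.68
tcp_pos: [0.4737, -0.3579, 0.319]
ee_rot: [-1.57, -0.001, -1.744]
ft_force: [-3.3, 2.5, 5.0]
width: 0.317
```

Call:
play_rows(
  commands=[
    [[-0.0004,0.001,-0.0005,0,0.8],[0,0,0,0,0.8]],
  ],
)

```text
time_s: 21.85
tcp_pos: [0.4735, -0.3576, 0.3175]
ee_rot: [-1.57, -0.001, -1.744]
ft_force: [-1.3, 1.4, 2.1]
width: 0.318
```

Call:
play_rows(
  commands=[
    [[0,0.001,0,0,0.8],[0,0,0,0,0.8]],
  ],
)

```text
time_s: 22.02
tcp_pos: [0.4736, -0.3576, 0.3164]
ee_rot: [-1.57, -0.001, -1.744]
ft_force: [-1.9, -0.0, 2.7]
width: 0.318
```

Call:
play_rows(
  commands=[
    [[0,0.001,0,0,0.8],[0,0,0,0,0.8]],
  ],
)

```text
time_s: 22.18
tcp_pos: [0.4736, -0.3576, 0.3151]
ee_rot: [-1.57, -0.001, -1.744]
ft_force: [-1.2, -1.4, 1.4]
width: 0.319
```

Call:
play_rows(
  commands=[
    [[0,0.001,0,0,0.8],[0,0,0,0,0.8]],
  ],
)

```text
time_s: 22.35
tcp_pos: [0.4735, -0.3575, 0.3142]
ee_rot: [-1.57, -0.001, -1.744]
ft_force: [-1.3, -1.1, 2.2]
width: 0.317
```

Run:
```python
from m import *
s,im=snap("wrist","pics/w19.png")
delta((.474,-.3585,.311),s,-1.736)
crop(im,180,130,340,300,3.5,"pics/w19c.png")
s,im=snap("side","pics/s19.png")
crop(im,240,90,340,190,6,"pics/s19c.png")
```

```text
t 22.35 tcp [ 0.4735 -0.3575  0.3142] rpy [-1.570e+00 -1.000e-03 -1.744e+00] F [-1.25 -1.12  2.25] w 0.317
tool delta [0.0009 0.0032 0.0006] turn_y -0.008
```

View pics/w19c.png

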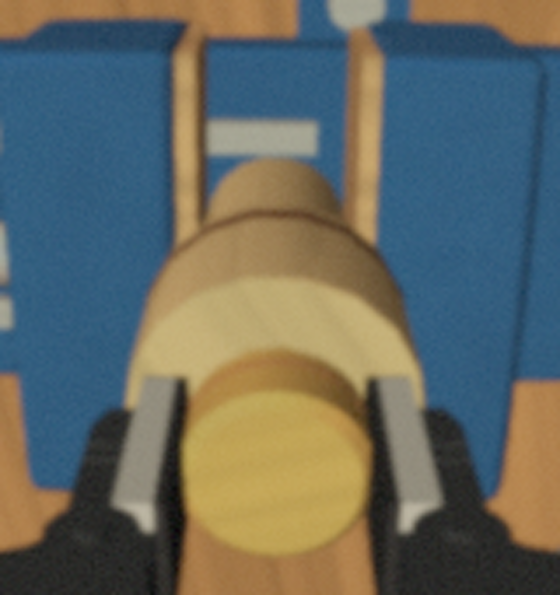

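View pics/s19c.png

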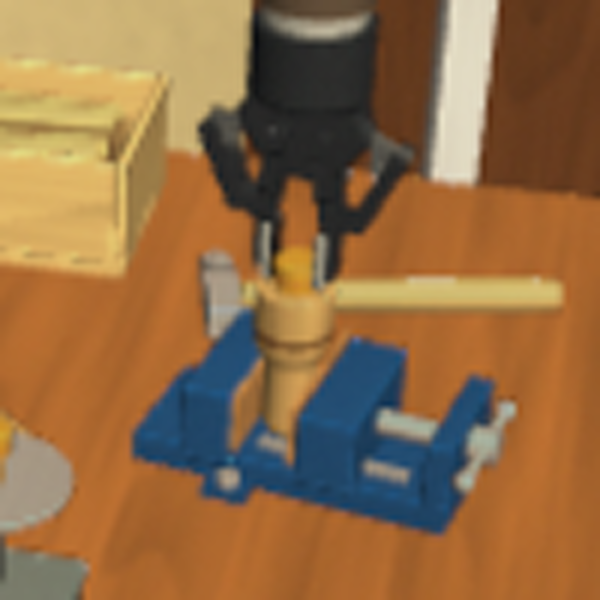

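Nearly home; going on in small steps, watching for the shoulder's rise in force.

Call:
play_rows(
  commands=[
    [[0,0.001,0,0,0.8],[0,0,0,0,0.8]],
  ],
)

```text
time_s: 22.62
tcp_pos: [0.4734, -0.3574, 0.3129]
ee_rot: [-1.571, -0.0, -1.744]
ft_force: [-0.6, -1.5, -0.0]
width: 0.317
```

Call:
play_rows(
  commands=[
    [[0,0.001,0,0,0.8],[0,0,0,0,0.8]],
  ],
)

```text
time_s: 22.78
tcp_pos: [0.4734, -0.3574, 0.3118]
ee_rot: [-1.571, -0.0, -1.744]
ft_force: [-0.2, -1.9, 0.5]
width: 0.318
```

Call:
play_rows(
  commands=[
    [[0,0.0007,0,0,0.8],[0,0,0,0,0.8]],
  ],
)

```text
time_s: 22.95
tcp_pos: [0.4734, -0.3573, 0.3114]
ee_rot: [-1.571, -0.0, -1.744]
ft_force: [-0.7, -2.4, 0.3]
width: 0.319
```

Call:
play_rows(
  commands=[
    [[0.0004,0.0007,0,0,0.8],[0,0,0,0,0.8]],
  ],
)

```text
time_s: 23.12
tcp_pos: [0.4734, -0.3576, 0.3108]
ee_rot: [-1.57, 0.0, -1.744]
ft_force: [-0.0, -1.3, 1.8]
width: 0.313
```

Call:
play_rows(
  commands=[
    [[0.0003,0.0007,0,0,0.8],[0,0,0,0,0.8]],
  ],
)

```text
time_s: 23.28
tcp_pos: [0.4733, -0.3577, 0.3108]
ee_rot: [-1.57, 0.001, -1.744]
ft_force: [-0.5, -0.1, 4.6]
width: 0.316
```

Call:
play_rows(
  commands=[
    [[0,0.0007,0,0,0.8],[0,0,0,0,0.8]],
  ],
)

```text
time_s: 23.45
tcp_pos: [0.4733, -0.3576, 0.3107]
ee_rot: [-1.57, 0.0, -1.743]
ft_force: [-2.1, 1.1, 8.4]
width: 0.318
```

Call:
play_rows(
  commands=[
    [[0,0.0006,0,0,0.8],[0,0,0,0,0.8],[0,0,0,0,0.8]],
  ],
)

```text
time_s: 23.7
tcp_pos: [0.4732, -0.3576, 0.3107]
ee_rot: [-1.569, -0.0, -1.743]
ft_force: [-3.2, 2.0, 10.8]
width: 0.32
```

Run:
```python
from m import *
s,im=snap("wrist","pics/w20.png")
delta((.474,-.3585,.311),s,-1.736)
crop(im,180,130,340,300,3.5,"pics/w20c.png")
s,im=snap("side","pics/s20.png")
crop(im,260,110,320,160,12,"pics/s20c.png")
```

```text
t 23.7 tcp [ 0.4732 -0.3576  0.3107] rpy [-1.569 -0.    -1.743] F [-3.24  2.01 10.81] w 0.32
tool delta [ 0.0008 -0.0003  0.0009] turn_y -0.007
```

View pics/w20c.png

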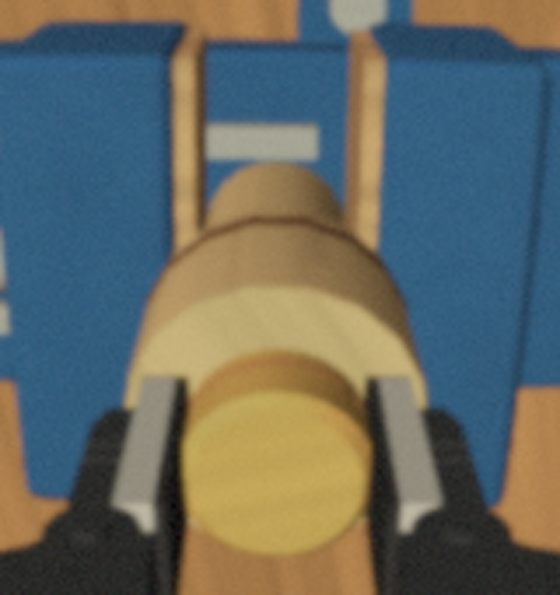

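View pics/s20c.png

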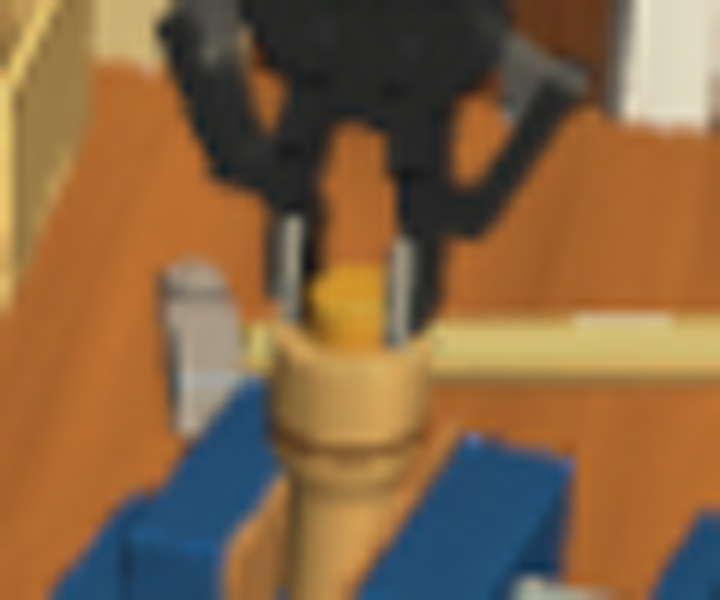

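Call:
play_rows(
  commands=[
    [[0,-0.0015,0,0,0.8],[0,-0.0003,0,0,0.8],[0,0,0,0,0.6],[0,0,0,0,0.55],[0,0,0,0,0.5]],
  ],
)

```text
time_s: 24.22
tcp_pos: [0.4732, -0.3577, 0.3099]
ee_rot: [-1.572, 0.001, -1.744]
ft_force: [-0.1, 1.0, 1.0]
width: 0.496
```

Call:
play_rows(
  commands=[
    [[0,0,0,0,0.4],[0,-0.01,0,0,0.3],[0,-0.02,0,0,0.3],[0,-0.02,0,0,0.3],[0,0,0,0,0.3]],
  ],
)

```text
time_s: 24.63
tcp_pos: [0.4742, -0.3586, 0.3657]
ee_rot: [-1.563, -0.004, -1.744]
ft_force: [-0.1, -0.7, 1.4]
width: 0.701
```

Run:
```python
from m import *
s,im=snap("wrist","pics/w21.png");np.save("s21.npy",s,allow_pickle=True)
delta((.474,-.3585,.311),s,-1.736)
crop(im,180,130,340,300,3.5,"pics/w21c.png")
p=proj("wrist",(.474,-.3582,.151),s)[0]
c,st,e=brass(im,p[0],p[1],30,lo=(22,140,100));print(p,c,st,e,onz("wrist",e[0],.151,s))
s,im=snap("side","pics/s21.png")
crop(im,260,110,320,160,12,"pics/s21c.png")
```

```text
t 24.6333 tcp [ 0.4742 -0.3586  0.3657] rpy [-1.563 -0.004 -1.744] F [-0.07 -0.67  1.37] w 0.701
tool delta [-0.0003  0.0547 -0.0006] turn_y -0.008
[255.24988296 219.18830321] [252.32069971 214.55102041] [236 207  36  17 343] ((253.5, 219.0), 17.755380630493164) [[ 0.47285551 -0.35785606  0.151     ]]
```

View pics/w21c.png

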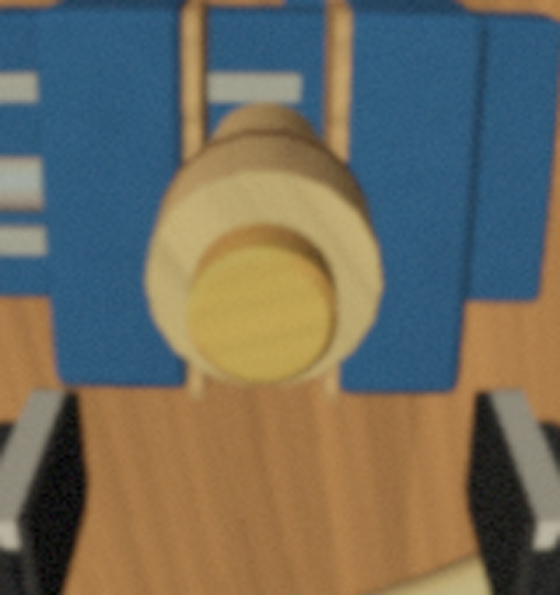

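View pics/s21c.png

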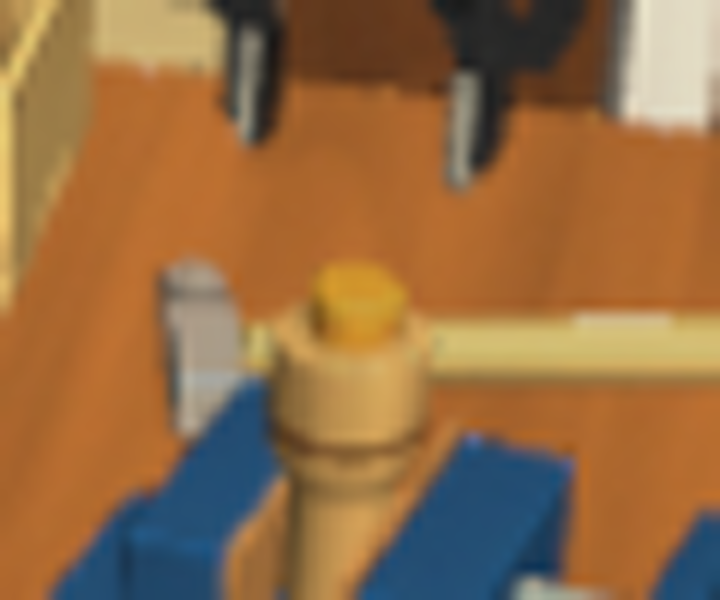

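Call:
play_rows(
  commands=[
    [[0,-0.03,0,0,0.3],[0,-0.03,0,0,0.3],[0,-0.02,0,0,0.3],[0,0,0,0,0.3],[0,0,0,0,0.3]],
  ],
)

```text
time_s: 25.15
tcp_pos: [0.4733, -0.358, 0.441]
ee_rot: [-1.569, -0.001, -1.744]
ft_force: [-0.1, 0.1, -0.2]
width: 0.699
```

Run:
```python
from m import *
s,im=snap("side","pics/s22.png")
delta((.474,-.3585,.311),s)
crop(im,120,90,340,320,2.6,"pics/s22c.png")
s,im=snap("wrist","pics/w22.png")
crop(im,190,120,330,260,4,"pics/w22c.png")
```

```text
t 25.15 tcp [ 0.4733 -0.358   0.441 ] rpy [-1.569e+00 -1.000e-03 -1.744e+00] F [-0.12  0.13 -0.19] w 0.699
tool delta [0.0003 0.13   0.0006] turn_y None
```

View pics/s22c.png

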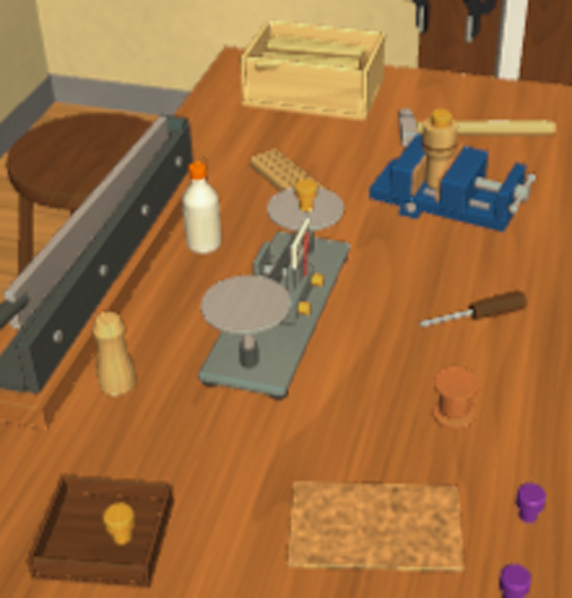

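View pics/w22c.png

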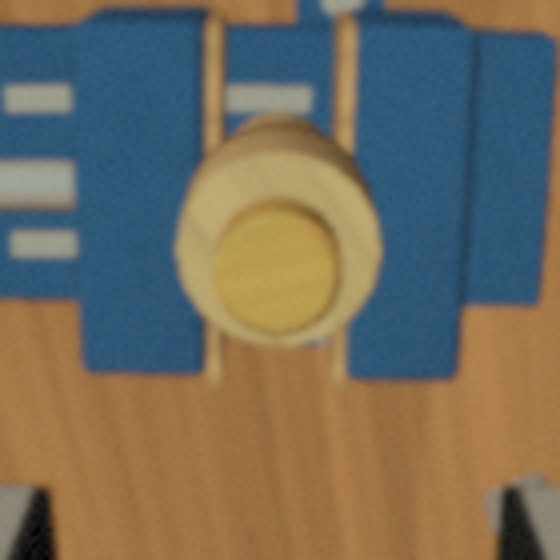

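The final views show the heavier pommel seated in the handle at side-crop (440,120) and the lighter one standing on the right pan at (306,193). The third pommel is in the tray and the bystanders have not moved. Handing in.

```bash
python3 -c "
from workcell import *
print(sign_off())"
```

```text
the job is handed in; nothing more can be done
None
```

The heavier pommel is in the brush handle with its shoulder against the end face. The lighter one stands on the right pan, and I handed the job in at about 25 s of the 72 s allowed.

- **Weighing:** I set the two mat pommels one on each pan and let go of both. The left side dropped fully to its stop, so the left pommel was the heavier.
- **Insertion:** I found the bore with the wrist camera and pushed the pommel in by steps of about 1 mm. My readings at the end of each step showed 3 to 7 N at the clips. At the end the arm stopped moving while the force rose to 10.8 N, well under the 23 N splitting limit. The foot then worked out at about 113 mm over the bench, the height given for fully home.
- **Last pictures:** After I let go, the pommel stayed seated. The third pommel is still in the tray, the mat is empty, and nothing else appears to have moved.
- **Less certain:** The highest force I read at the balance was 4.9 N as the fingers closed on the mat and 4.4 N as they closed on the left pan. Forces were only read at the end of each move call, so brief peaks in between would not show. I did not press on the seated pommel again from above. No check failed.

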